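Reassemble the washed glaze mixer

ROBOT

A 7-joint arm with a two-finger parallel gripper is mounted at the origin on the work surface. World frame = base frame: x ahead of the robot, y to its left, z up, the work surface at z = 0. Lengths are in m, angles in degrees, forces in N, time in s.
With the tool pointing down it reaches from about 0.425 to 0.875 m from the base axis. Payload 4.7 kg.
Tool frame: the origin (TCP) lies midway between the tips of the shut fingers; the grasp point (between the pads) lies 19 mm behind it (env.grip_point_offset is the distance from the TCP to the grasp point, in m); z points along the fingers, y is the line along which they close (so a half turn about z gives the same grasp; the last joint's range is limited). The gripper opens to 87 mm and grips with 3 to 60 N. Pads are 19 mm wide; open, the fingers measure 117 mm over their backs; the gripper's body (75 mm by 190 mm) begins 51 mm behind the grasp point.
Start: joints at [0.808, 18.392, -4.016, 83.108, 1.295, 78.541, -3.26], TCP at [0.65, -0, 0.223] pointing down, gripper open.
Joint ranges: [-163.93, 163.93], [-17.29, 119.83], [-79.2, 71.16], [3.27, 140.29], [-89.18, 269.18], [5.43, 117.66], [-154.24, 154.24]. Speed limits (degrees/s): [147.25, 147.25, 180, 180, 180, 180, 180].

INTERFACE

Orientations are given as [roll, pitch, yaw] about the fixed x, y, z axes, in that order (R = Rz(yaw) Ry(pitch) Rx(roll)).
In Python, from cell import env gives the robot as it stands.
- The arm moves only by the shell command python3 -m jog 'ROWS' [FORCE]. ROWS is JSON, a list of rows, each a list of 7 numbers: the shift along the tool's x, y, z in m, then the turn, a rotation vector about the tool's x, y, z in rad, then the finger opening in m, from 0 to 0.087. A call has 1 to 12 rows; each row shifts and turns the commanded pose from where the row before left it, along the tool's axes as they then stand; what a row does not reach is not made up. A row lasts 1/12 s, in which the tool goes at most 41.7 mm and 7.16 degrees, less where a joint would pass 70% of its speed; a pose out of reach is approached as far as the arm can. A call is refused whole if a number of a shift passes 0.0417 or a number of a turn 0.125, either way. A call with a gripper value outside its range is refused whole. The fingers move at their own pace and stop on an object; FORCE is the grip in N (left out, the last holds). Time passes only in rows, so rows that do not move let the fingers close. It gives the time, the measured TCP pose, the force, the opening and the grip force at its end, in the units of the state.
- env.get_obs(): the state, without advancing time (a new reading comes with each control period).
- env.read_camera(name): name is "scene" or "side" or "wrist"; returns the picture (480x640x3 uint8, blue, green, red); there is no depth.
- env.get_calibration(name): a dict with "fov_y" (degrees; the focal length in pixels is half the picture's height over the tangent of half this angle, whatever the lens; pixels are square), "cx", "cy" (the principal point, pixels), "pose" (4x4, takes a point from camera to world coordinates). Camera axes: x right, y up, looking along -z (the intrinsics and any distortion apply to the point x, -y, -z); pixel columns grow to the right and rows downward; lengths in m; the calibration is good to about 2 mm. A picture is of the moment at which its call begins: read the wrist's pose just before it. get_calibration takes no time and is no camera call; for the wrist camera it gives the pose at the moment of the call.
- env.sign_off(): hands the job in; it is judged then, once.
The state is a dict: "time_s": time; "qpos": joint angles; "joint_velocities": joint speeds; "effort": joint torques, N m; "tool_pos": TCP position; "tool_rot": TCP orientation; "force": force on the tool from outside, world axes, zero at the start; "wrist_torque": the same for the moment, N m; "grip_width": finger opening in m; "grasp_force": force on a finger pad.
Only numpy, scipy, OpenCV 4.12 (cv2) and the standard library are available. Lean on these libraries where they do the work, as an engineer would, in place of code of your own. Each camera call takes 0.05 s, during which the arm holds its last target. There are 200 camera calls.

TASK

The glaze mixer's parts have been washed: with its shaft still locked, slide every loose paddle over the upright shaft with the flat of its bore against the shaft's flat, so that they lie stacked flat right down on the flange, then fit the square-bored turning handle fully home on the shaft's square end. Only then pull the lock bar all the way out to free the shaft, and turn the handle a quarter turn clockwise seen from above to prove that it runs. Let go of everything and leave the jar, the mug and the spatula alone.

Things in the scene. Friction and masses are not known exactly. Their poses are not given: they have to be found in the camera images.
- paddle1: loose aluminium paddle (2 to 4 exist, all alike; None if absent), 130 mm long (y): hub 50 x 50 x 18 mm thick, a blade 34 mm wide, 10 mm thick at each end at mid height. D bore up through the hub: 31 mm across, its flat 9.5 mm from the centre on the +x side. Origin: centre of hub and bore, 9 mm up when flat on the table, as it starts. Same either way up
- paddle2: a paddle just like paddle1, or None if absent; same size, origin at the centre of its hub, flat of the bore on its +x side, long along y
- paddle3: a paddle just like paddle1, or None if absent; same size, origin at the centre of its hub, flat of the bore on its +x side, long along y
- paddle4: a paddle just like paddle1, or None if absent; same size, origin at the centre of its hub, flat of the bore on its +x side, long along y
- handle: loose black turning handle: bar 112 mm long (x), 22 wide, 20 thick, with a 40 x 40 mm hub 24 mm thick; 18.2 mm square bore up through the hub, sides along x and y. Origin: centre of the hub, 12 mm up when flat on the table. Same either way up. Fits in any of four quarter turns and then rests on the end of the D part, origin 87 mm above shaft_seat
- shaft_seat (a point): on the upright shaft's axis at the flange top (76 mm across, 36 mm over the table) where paddles rest (n-th origin 18n - 9 mm above); turns with the shaft; +x: the way its flat faces. Above it 75 mm of D section (28 mm across, flat 8 mm from the axis; a paddle's +x must match to about 7 deg), then 20 mm of 16 mm square, sides along x and y, bevelled end
- shaft (a joint): turn of the shaft, rad: 0 while locked (0.05 of play), grows clockwise seen from above, stop at 1.8; friction 0.06 N m, stays where left. Turns only when the lock bar is out. The handle has about 0.15 rad of play on the square. Its fixed foot is a block 30 mm high, 110 mm wide, from 155 mm on the lock bar's side of the axis to 60 mm beyond
- lock_bar (a joint): travel of the lock bar, m: 0 pushed in (nose between two lugs of the flange, shaft locked), 0.03 fully out (free). Pulled level, straight away from the shaft (along the shaft's -x as it is while locked); friction about 2 N, stays where left
- lock_grip (a point): top centre of the lock bar's upright black grip: 16 mm along the travel, 22 mm across it, 34 mm high, its top 72 mm above the table, 112 mm from the shaft axis when pushed in; moves with the bar; its -x axis is the pulling direction, y across
- jar: bystander: closed underglaze jar, 84 mm across, 105 mm high, beyond the work; origin at its underside
- mug: bystander: unglazed clay mug, 76 mm across, 95 mm high, beyond the work; origin at its underside
- rib: bystander: spatula with a wooden handle, 140 mm long, lying beyond the work
There are look-alikes about, which are no part of the job. Leave any yellow look-alike of the paddle1 alone. Of the things that look like the handle, the smaller one is meant.

How it is judged:
By the outcome, as a careful person would: the job done as asked, in the order asked, and still so for the second after the job is handed in, with the robot touching nothing.
Of paddle1, paddle2, paddle3, paddle4 only 2 to 4 are there at a start; the rules pass over those that are not, and their reading is None.
At some moment in a run one of paddle1, paddle2, paddle3, paddle4, handle may be knocked a few centimetres aside while the robot is not near it.
Once in a run the grip may slacken for a moment while it holds something.
It also fails if it takes over 210 s, if anything falls off the work surface, if the arm or the gripper's body presses on something with over 40 N, if the wrist force passes 120 N, or if a joint passes its speed limit or range.

## Working session

There is one attempt and no reset: what is moved stays moved. The work goes in short steps, Python scripts to look and compute and a shell command to move; the robot and the scene stay as the last step left them, time stands still between calls to the robot, and variables do not carry over. Pictures are saved under pics/ and viewed, at most 14 in all, crops included, and the job is handed in when it is done.

```bash
ls; mkdir -p pics
python3 - <<'E'
from cell import env
import cv2
for n in ("scene","side","wrist"):
    c=env.get_calibration(n); im=env.read_camera(n); cv2.imwrite(f"pics/{n}0.png",im)
    print(n,{k:(v.round(4).tolist() if hasattr(v,'round') and hasattr(v,'tolist') else v) for k,v in c.items()})
print(env.get_obs())
E
```

```text
pics
scene {'fov_y': 42.073232435829865, 'cx': 317.9182185734184, 'cy': 255.40573231708234, 'pose': [[-0.1665, -0.5904, 0.7897, 1.6427], [0.9858, -0.1186, 0.1191, 0.2354], [0.0234, 0.7983, 0.6018, 0.9211], [0.0, 0.0, 0.0, 1.0]]}
side {'fov_y': 46.74914974560956, 'cx': 313.5505379090797, 'cy': 243.88804979076195, 'pose': [[0.8675, 0.3597, -0.3436, 0.168], [-0.4974, 0.6133, -0.6136, -0.6273], [-0.01, 0.7032, 0.7109, 0.8802], [0.0, 0.0, 0.0, 1.0]]}
wrist {'fov_y': 62.934079772274366, 'cx': 319.2552773195482, 'cy': 247.30503216356874, 'pose': [[1.0, -0.0016, 0.0013, 0.6504], [0.0012, 0.9698, 0.2438, 0.0656], [-0.0016, -0.2438, 0.9698, 0.3835], [0.0, 0.0, 0.0, 1.0]]}
{'time_s': 0.15, 'qpos': array([ 0.80872817, 18.42884747, -4.01507476, 83.15696845,  1.29677767,
       78.54109926, -3.26007669]), 'joint_velocities': array([-0.09260315, -0.08477008,  0.04646776, -0.23512965, -0.05841114,
       -0.02493891,  0.03894999]), 'effort': array([ 2.16972071e-04, -4.91794288e+01, -4.04079035e-01, -3.12878716e+01,
       -6.39387709e-02,  4.04033612e-02,  9.90178205e-05]), 'tool_pos': array([ 6.49596637e-01, -7.29899302e-05,  2.21734336e-01]), 'tool_rot': array([-1.79918396e+02,  6.87020074e-03,  9.00004729e+01]), 'force': array([-0.79180094, -0.23729379,  0.10654669]), 'wrist_torque': array([0.01104775, 0.04601726, 0.04650346]), 'grasp_force': 0.0, 'grip_width': 0.0871929709878005}
```

View pics/scene0.png

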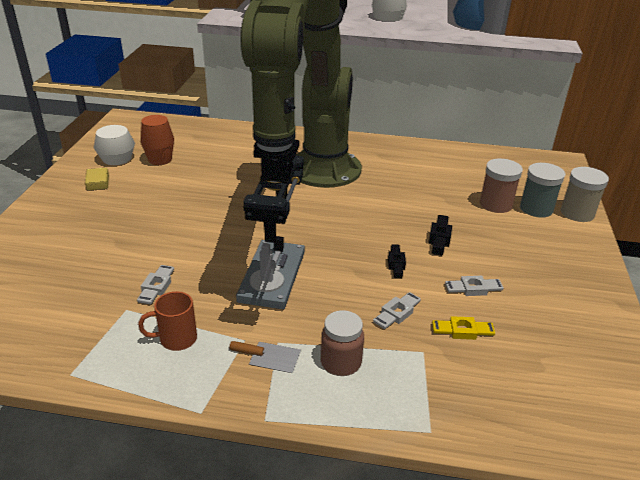

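View pics/side0.png

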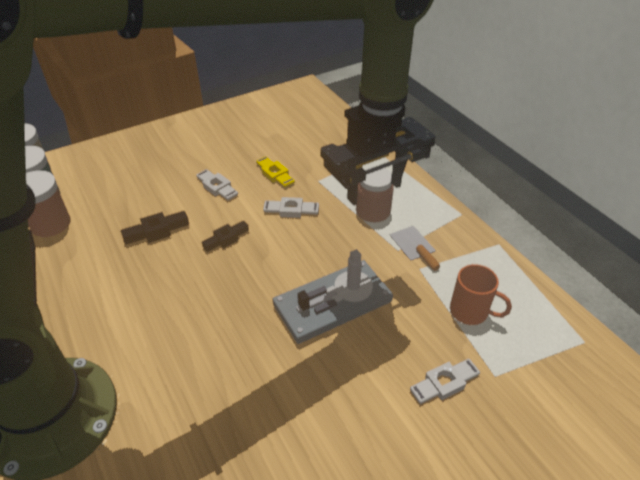

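Scene view: silver paddles at (157,284), (398,309) and (474,286), the yellow look-alike at (464,327), a small black handle at (397,260) and a large one at (440,235). The shaft is at (266,262) with its lock grip on the robot's side. Side view: paddles at (445,381), (291,208) and (217,184), small handle (225,236), large handle (155,227), shaft top (354,255), grip (304,297).

```bash
cat > h.py <<'E'
import numpy as np, cv2
from cell import env
from scipy.optimize import least_squares
def K(c):
    f=240/np.tan(np.radians(c["fov_y"]/2)); return f
def ray(c,u,v):
    f=K(c); P=np.array(c["pose"]); d=P[:3,:3]@np.array([(u-c["cx"])/f,-(v-c["cy"])/f,-1.]); return P[:3,3],d/np.linalg.norm(d)
def atz(c,u,v,z):
    o,d=ray(c,u,v); return o+d*(z-o[2])/d[2]
def tri(obs):
    A=np.zeros((3,3));b=np.zeros(3)
    for c,u,v in obs:
        o,d=ray(c,u,v);M=np.eye(3)-np.outer(d,d);A+=M;b+=M@o
    p=np.linalg.solve(A,b)
    return p,[np.linalg.norm(np.cross(p-ray(c,u,v)[0],ray(c,u,v)[1]))*1000 for c,u,v in obs]
def proj(c,p):
    P=np.array(c["pose"]);q=P[:3,:3].T@(np.asarray(p,float)-P[:3,3]);f=K(c);return c["cx"]+f*q[0]/-q[2],c["cy"]-f*q[1]/-q[2]
E
python3 - <<'E'
from h import *
S=env.get_calibration("scene");D=env.get_calibration("side");W=env.get_calibration("wrist")
for n,a,b in [("pA",(157,284),(445,381)),("pB",(398,309),(291,208)),("pC",(474,286),(217,184)),("small",(397,260),(225,236)),("large",(440,235),(155,227)),("shafttop",(267,243),(354,253)),("grip",(259,255),(303,293)),("jar",(343,327),(376,175)),("mug",(174,303),(477,277))]:
    p,e=tri([(S,*a),(D,*b)]);print(n,p.round(4),np.round(e,1),np.round(proj(W,p)))
im=cv2.imread("pics/scene0.png");cv2.imwrite("pics/c1.png",cv2.resize(im[220:345,130:510],None,fx=2.1,fy=2.1,interpolation=cv2.INTER_CUBIC))
E
```

```text
pA [ 0.6211 -0.2875  0.0062] [0.6 0.6] [294. 464.]
pB [0.6029 0.2583 0.0073] [1.5 1.5] [262. -96.]
pC [0.4872 0.4276 0.0073] [0.7 0.7] [  89. -380.]
small [0.4293 0.2451 0.0111] [0.4 0.4] [ 47. -80.]
large [0.3032 0.3474 0.0137] [1.6 1.6] [-148. -244.]
shafttop [ 0.5835 -0.0374  0.1299] [1.4 1.4] [223. 302.]
grip [ 0.4959 -0.0505  0.0516] [31.2 31.2] [147. 282.]
jar [0.7751 0.1598 0.0999] [3.6 3.6] [514.  -2.]
mug [ 0.7684 -0.181   0.0949] [1.2 1.2] [455. 442.]
```

View pics/wrist0.png

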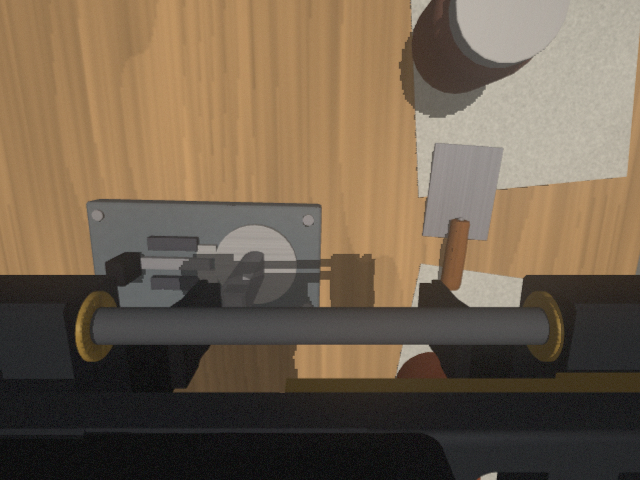

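View pics/c1.png

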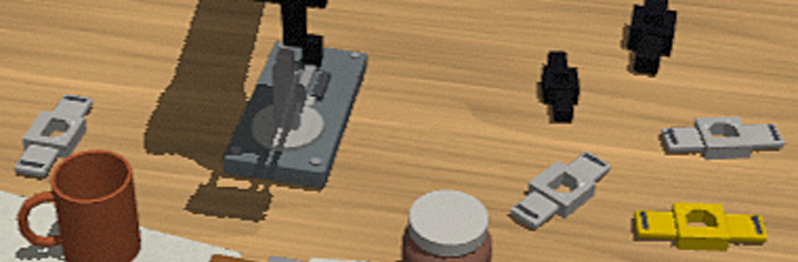

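Wrist view: the foot block runs along world x, with the lock grip at (125,266), the flange centre near (257,265), and the jar and spatula to the right. The crop confirms two black handles, small at scene (397,260) and large at (440,235); the smaller is meant. There are three silver paddles, and the yellow one at (464,327) is excluded. Next I'll take wrist views over the paddle and handle areas.

```bash
cat > snap.py <<'E'
import sys,json
from h import *
o=env.get_obs();c=env.get_calibration("wrist");im=env.read_camera("wrist")
n=sys.argv[1];cv2.imwrite(f"pics/{n}.png",im)
json.dump({k:(np.array(v).tolist()) for k,v in c.items()},open(f"pics/{n}.json","w"))
print(o["tool_pos"].round(4),o["tool_rot"].round(2),np.array(c["pose"])[:3,3].round(4))
E
r=[0.035,-0.017,-0.0135,0,0,0,0.087]
python3 -m jog '[[0.035,-0.017,-0.0135,0,0,0,0.087],[0.035,-0.017,-0.0135,0,0,0,0.087],[0.035,-0.017,-0.0135,0,0,0,0.087],[0.035,-0.017,-0.0135,0,0,0,0.087],[0.035,-0.017,-0.0135,0,0,0,0.087],[0.025,-0.015,-0.0135,0,0,0,0.087],[0,0,0,0,0,0,0.087],[0,0,0,0,0,0,0.087],[0,0,0,0,0,0,0.087]]'
python3 snap.py wB1
python3 -m jog '[[0.035,0,0.01,0,0,0,0.087],[0.035,0,0.01,0,0,0,0.087],[0.03,0,0.01,0,0,0,0.087],[0,0,0,0,0,0,0.087],[0,0,0,0,0,0,0.087],[0,0,0,0,0,0,0.087]]'
python3 snap.py wB2
```

```text
time_s: 0.9
tool_pos: [0.5502, 0.199, 0.3031]
tool_rot: [-180.0, 0.1, 90.0]
force: [0.3, 0.1, -0.3]
grip_width: 0.0871
grasp_force: 0.0
[0.5502 0.199  0.3031] [-1.800e+02  7.000e-02  8.996e+01] [0.5509 0.2648 0.465 ]
time_s: 1.45
tool_pos: [0.551, 0.2977, 0.2726]
tool_rot: [-179.9, 0.1, 89.8]
force: [0.2, -0.7, 0.2]
grip_width: 0.0871
grasp_force: 0.0
[0.551  0.2977 0.2726] [-1.7994e+02  1.2000e-01  8.9840e+01] [0.552  0.3637 0.4344]
```

View pics/wB1.png

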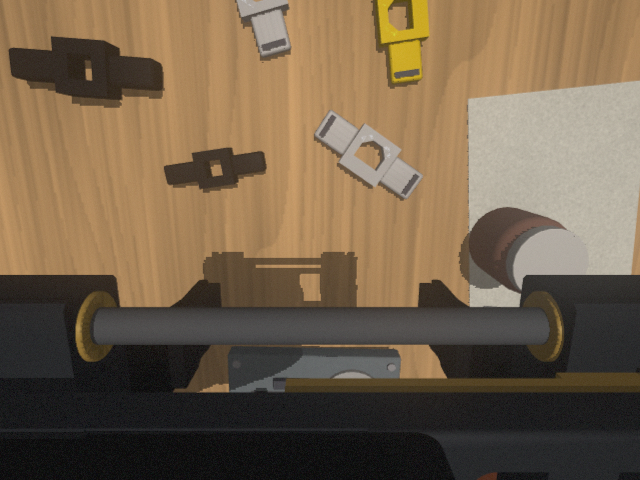

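wB1 shows paddle B at (370,153), the small handle at (215,168), the large handle at (88,68), paddle C cut off at the top (265,20), and the yellow paddle at (403,30). I'll enlarge crops from both wrist positions.

```bash
cat > crops.py <<'E'
import sys
from h import *
# args: out, then name,u,v ; 100x~75px each 4x, grid 2x2
out=sys.argv[1];t=[]
for a in sys.argv[2:]:
    n,u,v=a.split(",");u=int(u);v=int(v);im=cv2.imread(f"pics/{n}.png");u=min(max(u,64),640-64);v=min(max(v,48),480-48)
    k=cv2.resize(im[v-48:v+48,u-64:u+64],(400,300),interpolation=cv2.INTER_CUBIC);k=np.clip(k.astype(float)*1.3,0,255).astype(np.uint8)
    for i in range(0,128,16): cv2.line(k,(int(i*3.125),0),(int(i*3.125),6),(0,0,255),1); cv2.putText(k,str(u-64+i),(int(i*3.125),16),0,.33,(0,0,255),1)
    for i in range(0,96,16): cv2.line(k,(0,int(i*3.125)),(6,int(i*3.125)),(0,0,255),1); cv2.putText(k,str(v-48+i),(8,int(i*3.125)+4),0,.33,(0,0,255),1)
    t.append(k)
while len(t)%2: t.append(np.zeros_like(t[0]))
cv2.imwrite(f"pics/{out}.png",np.vstack([np.hstack(t[i:i+2]) for i in range(0,len(t),2)]))
E
python3 - <<'E'
from h import *
import json
c=json.load(open("pics/wB2.json"))
for p in ([0.6029,0.2583,.009],[0.4872,0.4276,.009],[0.4293,0.2451,.012]): print(np.round(proj(c,p)))
E
python3 crops.py cB wB1,370,153 wB1,215,168 wB2,259,100 wB2,365,265
```

```text
[365. 245.]
[255.  83.]
[210. 257.]
```

View pics/cB.png

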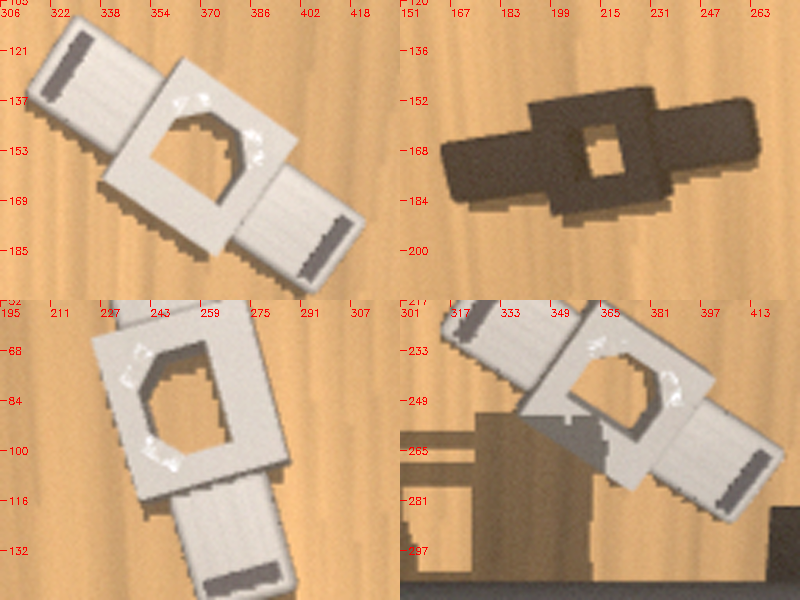

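The flat of paddle B faces image lower-left (yaw about -124°), paddle C's faces right (about +16°), and the small handle's bar lies at about +8°. Hub centres: B (369.7,155.6) in wB1 and (370.3,247.7) in wB2, C (256,84) in wB2, handle (215,168) in wB1.

```bash
python3 - <<'E'
from h import *
import json
c1=json.load(open("pics/wB1.json"));c2=json.load(open("pics/wB2.json"))
def q(c,o,pts):
    return [(o[0]+a/3.125,o[1]+b/3.125) for a,b in pts]
B1=q(c1,(306,105),[(182,58),(297,140),(218,255),(100,178)]);B2=q(c2,(301,217),[(197,0),(315,80),(232,190),(118,112)])
for i in range(4): print(tri([(c1,*B1[i]),(c2,*B2[i])])[0].round(4))
print("B",atz(c1,369.7,155.6,.018),atz(c2,370.3,247.7,.018))
def sq(c,P,z,s=.025):
    X=np.array([atz(c,u,v,z)[:2] for u,v in P]);m=X.mean(0);E=X-m
    L=[np.linalg.norm(X[i]-X[(i+1)%4]) for i in range(4)]
    a=[np.degrees(np.arctan2(*(X[(i+1)%4]-X[i])[::-1])) for i in range(4)]
    print(m.round(4),np.round(L,4),np.round(a,1))
sq(c1,B1,.018);sq(c2,B2,.018)
sq(c2,q(c2,(195,52),[(92,38),(243,0),(290,162),(140,200)]),.018)
sq(c1,q(c1,(151,120),[(130,103),(253,87),(272,192),(152,215)]),.024)
E
# go over paddle A
python3 -m jog '[[-0.04,0,0,0,0,0,0.087],[-0.04,0,0,0,0,0,0.087],[-0.04,0,0,0,0,0,0.087],[-0.04,0,0,0,0,0,0.087],[-0.04,0,0,0,0,0,0.087],[-0.04,0,0,0,0,0,0.087],[-0.04,0.01,0,0,0,0,0.087],[-0.04,0.01,0,0,0,0,0.087],[-0.04,0.01,0,0,0,0,0.087],[-0.04,0.01,0,0,0,0,0.087],[-0.04,0.01,0,0,0,0,0.087],[-0.04,0.01,0,0,0,0,0.087]]'
python3 -m jog '[[-0.04,0.01,0,0,0,0,0.087],[-0.04,0.005,0,0,0,0,0.087],[-0.04,0,0,0,0,0,0.087],[-0.02,0,0,0,0,0,0.087],[0,0,0,0,0,0,0.087],[0,0,0,0,0,0,0.087],[0,0,0,0,0,0,0.087]]'
python3 snap.py wA1
python3 -m jog '[[0.03,0,0,0,0,0,0.087],[0.03,0,0,0,0,0,0.087],[0.03,0,0,0,0,0,0.087],[0.03,0,0,0,0,0,0.087],[0.03,0,0,0,0,0,0.087],[0.03,0,0,0,0,0,0.087],[0.03,0,0,0,0,0,0.087],[0.03,0,0,0,0,0,0.087],[0,0,0,0,0,0,0.087],[0,0,0,0,0,0,0.087],[0,0,0,0,0,0,0.087]]'
python3 snap.py wS1
python3 - <<'E'
from h import *
import json
c=json.load(open("pics/wA1.json"));print(proj(c,[.621,-.2875,.009]));c=json.load(open("pics/wS1.json"));print(proj(c,[.5835,-.0374,.131]),proj(c,[.5835,-.0374,.036]))
E
```

```text
[0.6001 0.2911 0.0149]
[0.6416 0.2632 0.0177]
[0.6145 0.2228 0.0177]
[0.5727 0.2498 0.0105]
B [0.60693308 0.25693887 0.018     ] [0.60741233 0.25758603 0.018     ]
[0.607  0.2567] [0.0499 0.0483 0.0509 0.0496] [ -33.7 -123.3  147.7   55.5]
[0.607  0.2574] [0.0506 0.049  0.0502 0.048 ] [ -34.  -124.4  144.8   56.1]
[0.4893 0.4247] [0.0489 0.0495 0.0501 0.0499] [  12.8  -74.  -166.7  104.6]
[0.4365 0.2437] [0.0437 0.0366 0.0441 0.0392] [   7.2  -82.4 -169.3   97. ]
time_s: 2.5
tool_pos: [0.6093, -0.1847, 0.2746]
tool_rot: [179.9, 0.1, 89.8]
force: [0.3, -0.2, 0.7]
grip_width: 0.0872
grasp_force: 0.0
time_s: 3.08
tool_pos: [0.6246, -0.3203, 0.274]
tool_rot: [180.0, -0.0, 89.9]
force: [0.1, 0.2, 0.2]
grip_width: 0.0869
grasp_force: 0.0
[ 0.6246 -0.3203  0.274 ] [ 1.7997e+02 -3.0000e-02  8.9930e+01] [ 0.6252 -0.2547  0.4359]
time_s: 4.05
tool_pos: [0.6248, -0.0795, 0.2741]
tool_rot: [180.0, 0.0, 90.1]
force: [0.2, -0.2, -0.3]
grip_width: 0.087
grasp_force: 0.0
[ 0.6248 -0.0795  0.2741] [1.7996e+02 5.0000e-02 9.0090e+01] [ 0.6253 -0.0137  0.436 ]
(np.float64(315.0724993018392), np.float64(180.37978399731264))
(np.float64(264.4981153466626), np.float64(180.01313076339554)) (np.float64(277.2353044124062), np.float64(172.6191005980894))
```

```bash
python3 crops.py cA wA1,315,180 wS1,264,180 wS1,190,180
```

```text
(no output)
```

View pics/cA.png

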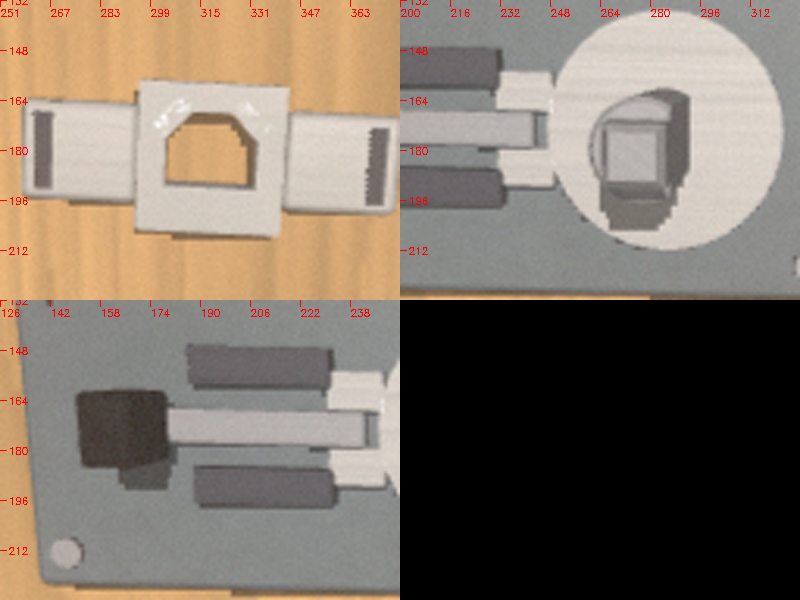

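Paddle A's flat faces world -y (yaw about -93°), and the shaft's flat faces +x, away from the lock grip. Flange centre (285,173.6), shaft top (275.8,181.3), grip top (165,173) in wS1.

Run:
```python
from h import *
import json
c=json.load(open("pics/wA1.json"));s=json.load(open("pics/wS1.json"))
q=lambda o,P:[(o[0]+a/3.125,o[1]+b/3.125) for a,b in P]
X=np.array([atz(c,u,v,.018)[:2] for u,v in q((251,132),[(140,80),(288,88),(280,237),(135,232)])])
print("A",X.mean(0),[np.degrees(np.arctan2(*(X[(i+1)%4]-X[i])[::-1])).round(1) for i in range(4)])
f=atz(s,285,173.6,.036);t=atz(s,275.8,181.3,.131);g=atz(s,*q((126,132),[(122,128)])[0],.072)
print("flange",f,"top",t,"grip",g,np.linalg.norm((g-f)[:2]),np.degrees(np.arctan2(*(f-g)[:2][::-1])))
S=env.get_calibration("scene");D=env.get_calibration("side")
print(tri([(s,275.8,181.3),(S,267,243),(D,354,252)]))
for n in ((.591,-.038,.131),):print(proj(S,n),proj(D,n))
```

```text
A [ 0.62463583 -0.2898743 ] [np.float64(-3.0), np.float64(-92.3), np.float64(178.0), np.float64(87.2)]
flange [ 0.59127459 -0.03834775  0.036     ] top [ 0.59216389 -0.03835477  0.131     ] grip [ 0.48479266 -0.03586147  0.072     ] 0.10651095145230627 -1.3375727339994494
(array([ 0.58788724, -0.03680351,  0.13130696]), [np.float64(4.559537532397035), np.float64(2.7424289089379434), np.float64(2.9774078994491973)])
(np.float64(265.32724416911145), np.float64(244.8858800660034)) (np.float64(357.00238827167004), np.float64(250.93409348831494))
```

Axis at about (0.5917, -0.0384), yaw -1.3°, consistent at both heights. Now I'll touch-centre on the square end to remove the camera bias.

```bash
python3 -m jog '[[0.021,-0.017,0.03,0,0,0.0,0.087],[0.020,-0.016,0.03,0,0,0.022,0.087],[0,0,0.03,0,0,0,0.06],[0,0,0.03,0,0,0,0.04],[0,0,0.03,0,0,0,0.03],[0,0,0.01,0,0,0,0.03],[0,0,0,0,0,0,0.026],[0,0,0,0,0,0,0.026],[0,0,0,0,0,0,0.026],[0,0,0,0,0,0,0.026]]' 3
python3 -m jog '[[0,0,0,0,0,0,0.02],[0,0,0,0,0,0,0.02],[0,0,0,0,0,0,0.012],[0,0,0,0,0,0,0.012],[0,0,0,0,0,0,0.012],[0,0,0,0,0,0,0.012],[0,0,0,0,0,0,0.012],[0,0,0,0,0,0,0.012],[0,0,0,0,0,0,0.012],[0,0,0,0,0,0,0.012]]' 3
```

```text
time_s: 4.93
tool_pos: [0.5937, -0.0394, 0.116]
tool_rot: [179.8, 0.0, 88.7]
force: [-0.5, 0.2, -0.3]
grip_width: 0.0416
grasp_force: 0.0
time_s: 5.77
tool_pos: [0.59, -0.039, 0.1136]
tool_rot: [-179.8, 0.0, 88.7]
force: [-5.2, -0.7, 5.1]
grip_width: 0.0164
grasp_force: 3.0
```

```bash
python3 -m jog '[[0,-0.0025,-0.004,0,0,0,0.03],[0,0,0,0,0,0,0.03],[0,0,0,0,0,0,0.03],[0,0,0,0,0,0,0.03]]' 3
python3 -m jog '[[0,0,0,0,0,0,0.012],[0,0,0,0,0,0,0.012],[0,0,0,0,0,0,0.012],[0,0,0,0,0,0,0.012],[0,0,0,0,0,0,0.012],[0,0,0,0,0,0,0.012],[0,0,0,0,0,0,0.012],[0,0,0,0,0,0,0.012]]' 3
```

```text
time_s: 6.1
tool_pos: [0.5899, -0.0389, 0.1178]
tool_rot: [179.9, 0.0, 88.7]
force: [0.3, 1.0, -0.9]
grip_width: 0.0284
grasp_force: 0.0
time_s: 6.77
tool_pos: [0.5898, -0.039, 0.1175]
tool_rot: [180.0, 0.0, 88.7]
force: [1.4, 0.0, -2.0]
grip_width: 0.0161
grasp_force: 3.0
```

```bash
python3 -m jog '[[0,0,0,0,0,0,0.06],[0,0,0,0,0,0,0.06],[0,0,0,0,0,0.12,0.06],[0,0,0,0,0,0.12,0.06],[0,0,0,0,0,0.12,0.06],[0,0,0,0,0,0.12,0.06],[0,0,0,0,0,0.12,0.06],[0,0,0,0,0,0.12,0.06],[0,0,0,0,0,0.12,0.06],[0,0,0,0,0,0.12,0.06],[0,0,0,0,0,0.12,0.06],[0,0,0,0,0,0.12,0.06]]' 3
python3 -m jog '[[0,0,0,0,0,0.12,0.06],[0,0,0,0,0,0.12,0.06],[0,0,0,0,0,0.12,0.06],[0,0,0,0,0,0.01,0.06],[0,0,0,0,0,0,0.03],[0,0,0,0,0,0,0.03],[0,0,0,0,0,0,0.03],[0,0,0,0,0,0,0.03],[0,0,0,0,0,0,0.03]]' 3
python3 -m jog '[[0,0,0,0,0,0,0.012],[0,0,0,0,0,0,0.012],[0,0,0,0,0,0,0.012],[0,0,0,0,0,0,0.012],[0,0,0,0,0,0,0.012],[0,0,0,0,0,0,0.012],[0,0,0,0,0,0,0.012],[0,0,0,0,0,0,0.012]]' 3
```

```text
time_s: 7.77
tool_pos: [0.5892, -0.0389, 0.1176]
tool_rot: [-180.0, 0.0, 19.6]
force: [-0.1, -0.4, -0.5]
grip_width: 0.0596
grasp_force: 0.0
time_s: 8.52
tool_pos: [0.5895, -0.039, 0.1176]
tool_rot: [-180.0, 0.0, -1.2]
force: [0.0, 1.1, -0.2]
grip_width: 0.0354
grasp_force: 0.0
time_s: 9.18
tool_pos: [0.5896, -0.0382, 0.1176]
tool_rot: [-180.0, -0.0, -1.2]
force: [-0.5, 3.4, 0.2]
grip_width: 0.0163
grasp_force: 3.0
```

```bash
python3 -m jog '[[0,0,0,0,0,0,0.087],[0,0,0,0,0,0,0.087],[0,0,-0.035,0,0,0,0.087],[0,0,-0.02,0,0,0,0.087],[0.0055,0.036,0,0,0,0,0.087],[0.0055,0.036,0,0,0,0,0.087],[0.0055,0.036,0,0,0,0,0.087],[0.0055,0.036,0,0,0,0,0.087],[0.0055,0.036,0,0,0,0,0.087],[0.0055,0.036,0,0,0,0,0.087],[0.005,0.035,0,0,0,0.026,0.087],[0,0,0.03,0,0,0,0.087]]' 40
python3 -m jog '[[0,0,0.03,0,0,0,0.087],[0,0,0.02,0,0,0,0.087],[0,0,0,0,0,0,0.087],[0,0,0,0,0,0,0.087],[0,0,0,0,0,0,0.087]]'; python3 snap.py wA2
```

```text
time_s: 10.18
tool_pos: [0.623, -0.3047, 0.1489]
tool_rot: [179.3, -0.6, -3.4]
force: [0.4, -2.5, 0.5]
grip_width: 0.0841
grasp_force: 0.0
time_s: 10.6
tool_pos: [0.623, -0.2916, 0.0943]
tool_rot: [179.9, -0.1, -2.7]
force: [0.4, 0.3, 0.1]
grip_width: 0.087
grasp_force: 0.0
[ 0.623  -0.2916  0.0943] [ 1.7992e+02 -1.2000e-01 -2.7100e+00] [ 0.6894 -0.295   0.2563]
```

```bash
python3 -m jog '[[0,-0.002,0.03,0,0,0,0.087],[0,0,0.03,0,0,0,0.087],[0,0,0.018,0,0,0,0.087],[0,0,0.008,0,0,0,0.087],[0,0,0,0,0,0,0.087],[0,0,0,0,0,0,0.045],[0,0,0,0,0,0,0.045],[0,0,0,0,0,0,0.045],[0,0,0,0,0,0,0.045],[0,0,0,0,0,0,0.045],[0,0,0,0,0,0,0.045],[0,0,0,0,0,0,0.045]]' 40
python3 -m jog '[[0,0,0,0,0,0,0.045],[0,0,0,0,0,0,0.045],[0,0,0,0,0,0,0.045],[0,0,-0.01,0,0,0,0.045],[0,0,-0.03,0,0,0,0.045],[0,0,-0.04,0,0,0,0.045],[0,0,-0.04,0,0,0,0.045],[0,0,0,0,0,0,0.045],[0,0,0,0,0,0,0.045],[0,0,0,0,0,0,0.045]]'; python3 snap.py wA3
```

```text
time_s: 11.65
tool_pos: [0.6224, -0.2886, 0.0069]
tool_rot: [-180.0, -0.0, -2.7]
force: [0.1, -1.2, 3.3]
grip_width: 0.0495
grasp_force: 36.0
time_s: 12.48
tool_pos: [0.6218, -0.2885, 0.1263]
tool_rot: [-180.0, 0.0, -2.7]
force: [-0.4, 0.7, -2.0]
grip_width: 0.0496
grasp_force: 40.0
[ 0.6218 -0.2885  0.1263] [-1.7998e+02  4.0000e-02 -2.7000e+00] [ 0.6886 -0.2922  0.2882]
```

```bash
python3 -m jog '[[0,0,-0.02,0,0,0,0.045],[0,0,-0.02,0,0,0,0.045],[-0.0062,-0.0355,0,0,0,0,0.045],[-0.0062,-0.0355,0,0,0,0,0.045],[-0.0062,-0.0355,0,0,0,0,0.045],[-0.0062,-0.0355,0,0,0,0,0.045],[-0.0062,-0.0355,0,0,0,0,0.045],[-0.0062,-0.0355,0,0,0,0,0.045],[-0.0062,-0.0355,0,0,0,0,0.045],[0,0,0,0,0,-0.12,0.045],[0,0,0,0,0,-0.12,0.045],[0,0,0,0,0,-0.12,0.045]]'
python3 -m jog '[[0,0,0,0,0,-0.12,0.045],[0,0,0,0,0,-0.12,0.045],[0,0,0,0,0,-0.12,0.045],[0,0,0,0,0,-0.12,0.045],[0,0,0,0,0,-0.12,0.045],[0,0,0,0,0,-0.12,0.045],[0,0,0,0,0,-0.12,0.045],[0,0,0,0,0,-0.12,0.045],[0,0,0,0,0,-0.12,0.045],[0,0,0,0,0,-0.12,0.045],[0,0,0,0,0,0,0.045],[0,0,0,0,0,0,0.045]]'
python3 snap.py wA4; python3 crops.py cA4 wA3,320,150 wA3,320,230 wA4,320,150 wA4,320,230
```

```text
time_s: 13.53
tool_pos: [0.5891, -0.0371, 0.1642]
tool_rot: [-179.9, 0.2, 18.4]
force: [0.2, 0.0, -1.6]
grip_width: 0.0494
grasp_force: 40.0
time_s: 14.53
tool_pos: [0.5896, -0.0384, 0.1648]
tool_rot: [-179.8, 0.0, 86.5]
force: [-0.1, 0.3, -2.0]
grip_width: 0.0497
grasp_force: 40.0
[ 0.5896 -0.0384  0.1648] [-1.7982e+02  1.0000e-02  8.6490e+01] [0.5948 0.0271 0.3267]
```

View pics/cA4.png

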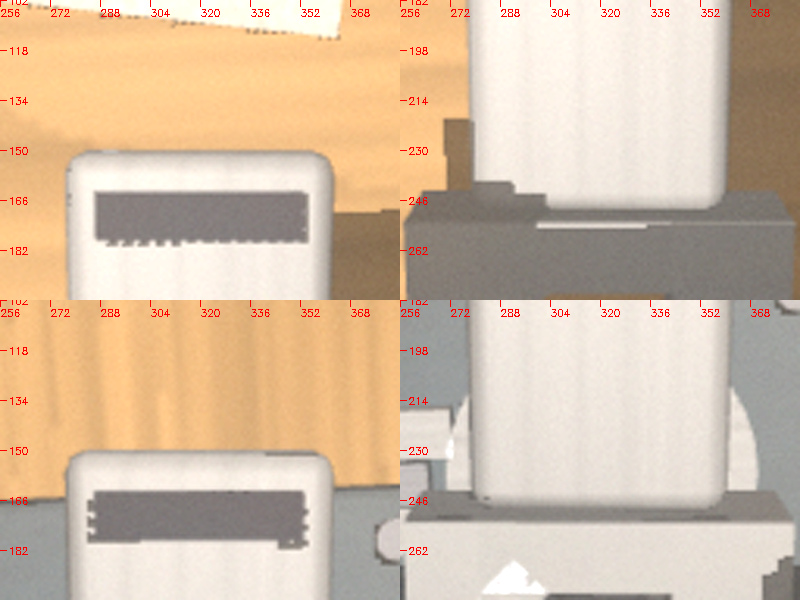

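The held paddle is straight, with its blade's end edge at v≈150.5 in wA4. I'll work out its offset along the fingers' width.

```bash
cat > held.py <<'E'
import sys,json
from h import *
n,u,v,dz=sys.argv[1],*map(float,sys.argv[2:5])
c=json.load(open(f"pics/{n}.json"));o=env.get_obs();t=o["tool_pos"]
p=atz(c,u,v,t[2]+dz);y=np.radians(o["tool_rot"][2]);d=(p-t)[:2]
print("tool x",d@[np.cos(y),np.sin(y)],"tool y",d@[np.sin(y),-np.cos(y)])
E
python3 held.py wA4 320 150.5 0.007
```

```text
tool x 0.06506668277307147 tool y 0.000771692711762847
```

```bash
python3 -m jog '[[0,0.0005,0.01,0,0,-0.038,0.045],[0,0,0.015,0,0,0,0.045],[0,0,0.010,0,0,0,0.045],[0,0,0.005,0,0,0,0.045],[0,0,0,0,0,0,0.045],[0,0,0,0,0,0,0.045],[0,0,0,0,0,0,0.045]]'
python3 -m jog '[[0,0,0.004,0,0,0,0.045],[0,0,0.004,0,0,0,0.045],[0,0,0.004,0,0,0,0.045],[0,0,0,0,0,0,0.045],[0,0,0,0,0,0,0.045]]'
```

```text
time_s: 15.17
tool_pos: [0.5916, -0.0385, 0.1272]
tool_rot: [179.9, 0.0, 88.8]
force: [0.1, -0.3, -1.0]
grip_width: 0.0495
grasp_force: 40.0
time_s: 15.58
tool_pos: [0.5908, -0.0385, 0.1141]
tool_rot: [-180.0, 0.0, 88.8]
force: [0.3, -0.1, -1.5]
grip_width: 0.0494
grasp_force: 40.0
```

```bash
python3 -m jog '[[0,-0.0007,0.01,0,0,0,0.045],[0,0,0.012,0,0,0,0.045],[0,0,0.012,0,0,0,0.045],[0,0,0.010,0,0,0,0.045],[0,0,0,0,0,0,0.045],[0,0,0,0,0,0,0.045],[0,0,0,0,0,0,0.045]]'
```

```text
time_s: 16.17
tool_pos: [0.5907, -0.0385, 0.0706]
tool_rot: [180.0, 0.0, 88.9]
force: [0.0, 0.6, -0.7]
grip_width: 0.0495
grasp_force: 40.0
```

```bash
python3 -m jog '[[0,0,0.003,0,0,0,0.045],[0,0,0,0,0,0,0.045],[0,0,0,0,0,0,0.075],[0,0,0,0,0,0,0.075],[0,0,0,0,0,0,0.075],[0,0,0,0,0,0,0.075],[0,0,-0.02,0,0,0,0.075],[0,0,-0.04,0,0,0,0.087],[0,0,-0.04,0,0,0,0.087],[-0.03,0,0,0,0,0,0.087],[-0.04,0,0,0,0,0,0.087],[0,0,0,0,0,0,0.087]]'
python3 -m jog '[[0,0,0,0,0,0,0.087],[0,0,0,0,0,0,0.087]]'
python3 snap.py wP1
python3 - <<'E'
from h import *
import json
c=json.load(open("pics/wP1.json"));print(proj(c,[.5917,-.0384,.054]))
im=env.read_camera("side");cv2.imwrite("pics/sd1.png",im)
E
python3 crops.py cP1 wP1,270,190 sd1,350,270
```

```text
time_s: 17.17
tool_pos: [0.5886, -0.1188, 0.1693]
tool_rot: [179.9, 0.4, 88.3]
force: [-0.5, -2.4, -0.8]
grip_width: 0.0865
grasp_force: 0.0
time_s: 17.33
tool_pos: [0.589, -0.1083, 0.1675]
tool_rot: [180.0, -0.0, 88.8]
force: [-0.4, 0.4, -0.2]
grip_width: 0.0869
grasp_force: 0.0
[ 0.589  -0.1083  0.1675] [ 1.800e+02 -4.000e-02  8.881e+01] [ 0.591  -0.0428  0.3295]
(np.float64(320.09529162865124), np.float64(142.36815573413682))
```

View pics/cP1.png

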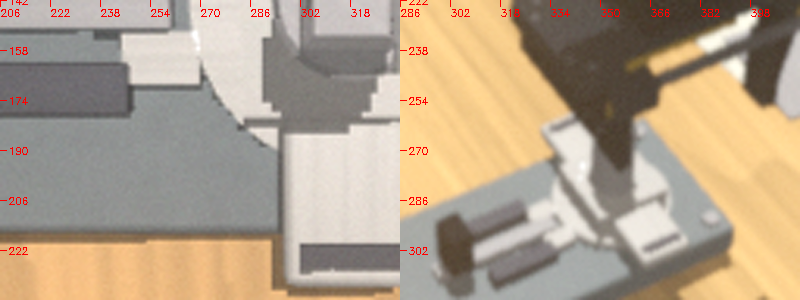

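Paddle 1 looks seated flat on the flange (side crop (350,285)). On to paddle B.

```bash
python3 -m jog '[[0.04,0,0,0,0,0,0.087],[0.04,0,0,0,0,0,0.087],[0.04,0,0,0,0,0,0.087],[0.04,0.001,0,0,0,0.1,0.087],[0.04,-0.002,0,0,0,0,0.087],[0.04,-0.002,0,0,0,0,0.087],[0.04,-0.002,0,0,0,0,0.087],[0.04,-0.002,0,0,0,0,0.087],[0.04,-0.002,0,0,0,0,0.087],[0,0,0,0,0,0.12,0.087],[0,0,0,0,0,0.12,0.087],[0,0,0,0,0,0.12,0.087]]'
python3 -m jog '[[0,0,0,0,0,0.12,0.087],[0,0,0,0,0,0.12,0.087],[0,0,0,0,0,0.12,0.087],[0,0,0,0,0,0.12,0.087],[0,0,0,0,0,0.12,0.087],[0,0,0,0,0,0.12,0.087],[0,0,0,0,0,0.12,0.087],[0,0,0,0,0,0.12,0.087],[0,0,0,0,0,0.12,0.087],[0,0,0,0,0,0.12,0.087],[0,0,0,0,0,0.12,0.087],[0,0,0,0,0,0.12,0.087]]'
python3 -m jog '[[0,0,0,0,0,0.12,0.087],[0,0,0,0,0,0.12,0.087],[0,0,0,0,0,0,0.087],[0,0,0,0,0,0,0.087],[0,0,0,0,0,0,0.087]]'
python3 snap.py wB3
cat > tgt.py <<'E'
import sys
from h import *
x,y,z,w=map(float,sys.argv[1:5]);o=env.get_obs();t=o["tool_pos"];a=np.radians(o["tool_rot"][2]);d=np.array([x,y])-t[:2]
print("tx %.4f ty %.4f tz %.4f rz %.3f"%(d@[np.cos(a),np.sin(a)],d@[np.sin(a),-np.cos(a)],t[2]-z,-np.radians((w-o["tool_rot"][2]+180)%360-180)))
E
python3 tgt.py .6053 .2576 .008 -34.4
python3 -c "
from h import *
import json
c=json.load(open('pics/wB3.json'));a=np.radians(-34.4)
for r in (.065,.025): print(proj(c,[.6053+r*np.cos(a),.2576+r*np.sin(a),.014]))"
```

```text
time_s: 18.43
tool_pos: [0.606, 0.2543, 0.1669]
tool_rot: [-179.9, 0.0, 62.4]
force: [0.5, -0.3, -0.6]
grip_width: 0.0869
grasp_force: 0.0
time_s: 19.43
tool_pos: [0.6063, 0.253, 0.1672]
tool_rot: [-180.0, 0.0, -20.2]
force: [0.2, 0.1, -0.1]
grip_width: 0.0872
grasp_force: 0.0
time_s: 19.85
tool_pos: [0.6068, 0.2522, 0.1674]
tool_rot: [180.0, 0.0, -33.5]
force: [0.8, -0.2, 0.5]
grip_width: 0.0865
grasp_force: 0.0
[0.6068 0.2522 0.1674] [ 1.7999e+02  2.0000e-02 -3.3500e+01] [0.6627 0.2151 0.3293]
tx -0.0045 ty -0.0038 tz 0.1594 rz 0.015
(np.float64(315.70962517238735), np.float64(156.9848446969532))
(np.float64(314.98626308925424), np.float64(207.73617060976818))
```

Run:
```python
import cv2,numpy as np
g=cv2.imread("pics/wB3.png").astype(int)
def sil(p): return (abs(p[...,0]-p[...,2])<25)&(p[...,1]>110)
m=sil(g)[80:250]
print([ (80+i*6,np.where(m[i*6])[0][[0,-1]].tolist() if m[i*6].any() else None) for i in range(len(m)//6)])
```

```text
[(80, [106, 639]), (86, [112, 639]), (92, [117, 636]), (98, [121, 626]), (104, [126, 635]), (110, [134, 628]), (116, [137, 631]), (122, [142, 638]), (128, [148, 216]), (134, [157, 211]), (140, [158, 203]), (146, [170, 197]), (152, [173, 185]), (158, [174, 334]), (164, [294, 335]), (170, [294, 335]), (176, None), (182, None), (188, None), (194, None), (200, None), (206, [284, 284]), (212, [284, 286]), (218, [284, 286]), (224, [284, 286]), (230, [284, 288]), (236, [284, 286]), (242, [285, 287])]
```

```bash
python3 -m jog '[[-0.0045,-0.004,0.03,0,0,0.015,0.087],[0,0,0.035,0,0,0,0.087],[0,0,0.035,0,0,0,0.087],[0,0,0.035,0,0,0,0.087],[0,0,0.018,0,0,0,0.087],[0,0,0.006,0,0,0,0.087],[0,0,0,0,0,0,0.087],[0,0,0,0,0,0,0.087],[0,0,0,0,0,0,0.045],[0,0,0,0,0,0,0.045],[0,0,0,0,0,0,0.045],[0,0,0,0,0,0,0.045]]' 40
python3 -m jog '[[0,0,0,0,0,0,0.045],[0,0,0,0,0,0,0.045],[0,0,0,0,0,0,0.045],[0,0,0,0,0,0,0.045],[0,0,0,0,0,0,0.045],[0,0,0,0,0,0,0.045]]'
python3 -m jog '[[0,0,-0.01,0,0,0,0.045],[0,0,-0.03,0,0,0,0.045],[0,0,-0.04,0,0,0,0.045],[0,0,-0.04,0,0,0,0.045],[0,0,-0.04,0,0,0,0.045],[0,0,0,0,0,-0.12,0.045],[0,0,0,0,0,-0.12,0.045],[0,0,0,0,0,-0.12,0.045],[0,0,0,0,0,-0.12,0.045],[0,0,0,0,0,-0.12,0.045],[0,0,0,0,0,-0.12,0.045],[0,0,0,0,0,-0.12,0.045]]'
python3 -m jog '[[0,0,0,0,0,-0.12,0.045],[0,0,0,0,0,-0.12,0.045],[0,0,0,0,0,-0.12,0.045],[0,0,0,0,0,-0.12,0.045],[0,0,0,0,0,-0.12,0.045],[0,0,0,0,0,-0.12,0.045],[0,0,0,0,0,-0.12,0.045],[0,0,0,0,0,-0.12,0.045],[0,0,0,0,0,-0.12,0.045],[0,0,0,0,0,-0.12,0.045],[0,0,0,0,0,-0.07,0.045],[0,0,0,0,0,0,0.045]]'
python3 tgt.py .590 -.0382 .145 88.7
```

```text
time_s: 20.9
tool_pos: [0.6064, 0.2574, 0.0098]
tool_rot: [-179.9, -0.1, -34.6]
force: [-0.1, 0.8, 0.1]
grip_width: 0.0681
grasp_force: 0.0
time_s: 21.4
tool_pos: [0.6059, 0.2572, 0.0087]
tool_rot: [-180.0, -0.0, -34.6]
force: [0.3, 0.7, 1.6]
grip_width: 0.0492
grasp_force: 40.0
time_s: 22.4
tool_pos: [0.6053, 0.2566, 0.1686]
tool_rot: [180.0, 0.1, 13.8]
force: [0.4, 0.6, -1.9]
grip_width: 0.0493
grasp_force: 40.0
time_s: 23.4
tool_pos: [0.6054, 0.2566, 0.1685]
tool_rot: [-180.0, 0.0, 86.4]
force: [-0.4, -1.0, -2.1]
grip_width: 0.0495
grasp_force: 40.0
tx -0.2952 ty 0.0033 tz 0.0235 rz -0.041
```

```bash
python3 -m jog '[[0,0.0005,0,0,0,-0.041,0.045],[-0.037,0.0015,0,0,0,0,0.045],[-0.037,0.0015,0,0,0,0,0.045],[-0.037,0.0015,0,0,0,0,0.045],[-0.037,0.0015,0,0,0,0,0.045],[-0.037,0.0015,0,0,0,0,0.045],[-0.037,0.0015,0,0,0,0,0.045],[-0.037,0.0015,0,0,0,0,0.045],[-0.036,0.0015,0,0,0,0,0.045],[0,0,0,0,0,0,0.045],[0,0,0,0,0,0,0.045],[0,0,0,0,0,0,0.045]]'
python3 snap.py wB4; python3 tgt.py .590 -.0382 .145 88.7
python3 - <<'E'
import cv2,numpy as np
g=cv2.imread("pics/wB4.png").astype(int)
print(g[120:175:1,320].tolist()[0:55:2])
for v in (190,220): print([ (u,g[v,u].tolist()) for u in list(range(272,284,2))+list(range(356,368,2))])
E
```

```text
time_s: 24.4
tool_pos: [0.611, -0.0378, 0.1686]
tool_rot: [-180.0, -0.0, 88.5]
force: [-0.4, 0.7, -1.9]
grip_width: 0.0495
grasp_force: 40.0
[ 0.611  -0.0378  0.1686] [-1.7998e+02 -4.0000e-02  8.8510e+01] [0.6134 0.0278 0.3306]
tx -0.0022 ty -0.0210 tz 0.0236 rz -0.001
[[95, 140, 180], [98, 142, 183], [97, 142, 181], [100, 142, 180], [99, 143, 182], [100, 143, 181], [100, 141, 182], [98, 140, 178], [99, 141, 180], [98, 143, 180], [98, 139, 177], [101, 141, 180], [98, 138, 179], [99, 142, 179], [100, 142, 180], [101, 143, 180], [107, 134, 160], [137, 143, 151], [160, 169, 178], [168, 177, 184], [179, 188, 195], [181, 188, 197], [178, 187, 195], [93, 93, 101], [92, 95, 98], [95, 96, 101], [96, 95, 101], [95, 96, 101]]
[(272, [170, 177, 185]), (274, [169, 178, 186]), (276, [154, 162, 168]), (278, [132, 139, 143]), (280, [148, 154, 161]), (282, [168, 174, 182]), (356, [155, 162, 170]), (358, [141, 150, 156]), (360, [114, 118, 123]), (362, [123, 127, 127]), (364, [127, 129, 128]), (366, [122, 124, 126])]
[(272, [177, 182, 185]), (274, [199, 198, 203]), (276, [182, 183, 187]), (278, [111, 116, 119]), (280, [138, 146, 149]), (282, [159, 165, 171]), (356, [149, 156, 164]), (358, [137, 144, 151]), (360, [120, 122, 122]), (362, [124, 127, 126]), (364, [122, 123, 123]), (366, [122, 124, 125])]
```

```bash
python3 held.py wB4 320 152.5 0.0053
```

```text
tool x 0.0630416573007977 tool y 0.0010562497928939426
```

```bash
python3 -m jog '[[0.0012,-0.0205,0,0,0,0,0.045],[0,0,0.015,0,0,0,0.045],[0,0,0.015,0,0,0,0.045],[0,0,0.008,0,0,0,0.045],[0,0,0.002,0,0,0,0.045],[0,0,0,0,0,0,0.045],[0,0,0,0,0,0,0.045],[0,0,0,0,0,0,0.045]]'
python3 -m jog '[[0,0,0.004,0,0,0,0.045],[0,0,0.004,0,0,0,0.045],[0,0,0.004,0,0,0,0.045],[0,0,0.002,0,0,0,0.045],[0,0,0,0,0,0,0.045],[0,0,0,0,0,0,0.045]]'
```

```text
time_s: 25.12
tool_pos: [0.5915, -0.0362, 0.1295]
tool_rot: [179.9, -0.0, 88.6]
force: [-0.0, -0.7, -1.0]
grip_width: 0.0494
grasp_force: 40.0
time_s: 25.62
tool_pos: [0.5905, -0.0365, 0.1143]
tool_rot: [-180.0, 0.0, 88.6]
force: [0.6, -0.3, -2.4]
grip_width: 0.0492
grasp_force: 40.0
```

```bash
python3 -m jog '[[0,0,0.012,0,0,0,0.045],[0,0,0.012,0,0,0,0.045],[0,0,0.012,0,0,0,0.045],[0,0,0.009,0,0,0,0.045],[0,0,0.001,0,0,0,0.045],[0,0,0,0,0,0,0.045],[0,0,0,0,0,0,0.045],[0,0,0,0,0,0,0.045]]'
python3 -m jog '[[0,0,0,0,0,0,0.075],[0,0,0,0,0,0,0.075],[0,0,0,0,0,0,0.075],[0,0,0,0,0,0,0.075],[0,0,-0.02,0,0,0,0.075],[0,0,-0.04,0,0,0,0.087],[0,0,-0.04,0,0,0,0.087],[0,0,0,0,0,0,0.087],[0,0,0,0,0,0,0.087],[0,0,0,0,0,0,0.087]]'
python3 tgt.py .4876 .4253 .12 104.5
```

```text
time_s: 26.28
tool_pos: [0.5907, -0.0365, 0.0687]
tool_rot: [-180.0, 0.0, 88.6]
force: [-1.4, -1.2, -2.9]
grip_width: 0.0494
grasp_force: 40.0
time_s: 27.12
tool_pos: [0.5907, -0.0363, 0.1687]
tool_rot: [180.0, -0.0, 88.6]
force: [-0.3, -0.7, -0.1]
grip_width: 0.0866
grasp_force: 0.0
tx 0.4590 ty -0.1141 tz 0.0487 rz -0.277
```

```bash
python3 -m jog '[[0.0383,-0.0095,0,0,0,0,0.087],[0.0383,-0.0095,0,0,0,0,0.087],[0.0383,-0.0095,0,0,0,0,0.087],[0.0383,-0.0095,0,0,0,0,0.087],[0.0383,-0.0095,0,0,0,0,0.087],[0.0383,-0.0095,0,0,0,0,0.087],[0.0383,-0.0095,0,0,0,0,0.087],[0.0383,-0.0095,0,0,0,0,0.087],[0.0383,-0.0095,0,0,0,0,0.087],[0.0383,-0.0095,0,0,0,0,0.087],[0.0383,-0.0095,0,0,0,0,0.087],[0.0383,-0.0095,0,0,0,0,0.087]]'
python3 -m jog '[[0,0,0,0,0,-0.11,0.087],[0,0,0,0,0,-0.11,0.087],[0,0,0,0,0,-0.057,0.087],[0,0,0,0,0,0,0.087],[0,0,0,0,0,0,0.087],[0,0,0,0,0,0,0.087]]'
python3 snap.py wC3;python3 tgt.py .4876 .4253 .008 104.5
python3 - <<'E'
from h import *
import json
c=json.load(open('pics/wC3.json'));a=np.radians(104.5)
for r in (.065,.025): print(proj(c,[.4876+r*np.cos(a),.4253+r*np.sin(a),.014]))
g=cv2.imread("pics/wC3.png").astype(int)
m=((abs(g[...,0]-g[...,2])<25)&(g[...,1]>110))[60:260]
print([ (60+i*5,np.where(m[i*5])[0][[0,-1]].tolist() if m[i*5].any() else None) for i in range(len(m)//5)])
E
```

```text
time_s: 28.12
tool_pos: [0.4862, 0.4268, 0.1663]
tool_rot: [-179.9, 0.1, 88.6]
force: [1.1, 0.3, 0.4]
grip_width: 0.0872
grasp_force: 0.0
time_s: 28.62
tool_pos: [0.4875, 0.4252, 0.1674]
tool_rot: [-179.9, 0.0, 104.4]
force: [-0.4, -1.0, -0.0]
grip_width: 0.0867
grasp_force: 0.0
[0.4875 0.4252 0.1674] [-1.7991e+02  4.0000e-02  1.0439e+02] [0.4719 0.4889 0.3293]
tx 0.0001 ty 0.0000 tz 0.1598 rz -0.002
(np.float64(318.9493045880266), np.float64(149.15428674064017))
(np.float64(318.9966315416638), np.float64(200.3813596603232))
[(60, None), (65, None), (70, None), (75, None), (80, None), (85, None), (90, None), (95, None), (100, None), (105, None), (110, None), (115, None), (120, None), (125, None), (130, None), (135, None), (140, None), (145, None), (150, [301, 340]), (155, [300, 341]), (160, [300, 340]), (165, [300, 340]), (170, [300, 340]), (175, [300, 340]), (180, [300, 340]), (185, [300, 340]), (190, [301, 340]), (195, [301, 340]), (200, [290, 350]), (205, [289, 351]), (210, [290, 350]), (215, [290, 350]), (220, [290, 350]), (225, [290, 350]), (230, [290, 350]), (235, [291, 350]), (240, [290, 350]), (245, [290, 350]), (250, [291, 325]), (255, None)]
```

```bash
python3 -m jog '[[0,0,0.03,0,0,0,0.087],[0,0,0.035,0,0,0,0.087],[0,0,0.035,0,0,0,0.087],[0,0,0.035,0,0,0,0.087],[0,0,0.018,0,0,0,0.087],[0,0,0.006,0,0,0,0.087],[0,0,0,0,0,0,0.087],[0,0,0,0,0,0,0.087],[0,0,0,0,0,0,0.045],[0,0,0,0,0,0,0.045],[0,0,0,0,0,0,0.045],[0,0,0,0,0,0,0.045]]' 40
python3 -m jog '[[0,0,0,0,0,0,0.045],[0,0,0,0,0,0,0.045],[0,0,0,0,0,0,0.045],[0,0,0,0,0,0,0.045],[0,0,0,0,0,0,0.045],[0,0,0,0,0,0,0.045]]'
python3 -m jog '[[0,0,-0.01,0,0,0,0.045],[0,0,-0.03,0,0,0,0.045],[0,0,-0.04,0,0,0,0.045],[0,0,-0.04,0,0,0,0.045],[0,0,-0.04,0,0,0,0.045],[0,0,0,0,0,0.11,0.045],[0,0,0,0,0,0.11,0.045],[0,0,0,0,0,0.055,0.045],[0,0,0,0,0,0,0.045],[0,0,0,0,0,0,0.045]]'
python3 tgt.py .590 -.0382 .1686 88.7
```

```text
time_s: 29.67
tool_pos: [0.4884, 0.4262, 0.0108]
tool_rot: [179.9, -0.0, 104.5]
force: [-1.0, -0.3, 0.4]
grip_width: 0.0677
grasp_force: 0.0
time_s: 30.17
tool_pos: [0.4879, 0.4257, 0.0097]
tool_rot: [180.0, 0.0, 104.5]
force: [-0.3, -0.4, 1.0]
grip_width: 0.0497
grasp_force: 40.0
time_s: 31.0
tool_pos: [0.4873, 0.4255, 0.1694]
tool_rot: [-180.0, 0.0, 88.9]
force: [0.3, -0.5, -2.5]
grip_width: 0.0495
grasp_force: 40.0
tx -0.4616 ty 0.1119 tz 0.0008 rz 0.003
```

```bash
python3 -m jog '[[-0.0384,0.0093,0,0,0,0,0.045],[-0.0384,0.0093,0,0,0,0,0.045],[-0.0384,0.0093,0,0,0,0,0.045],[-0.0384,0.0093,0,0,0,0,0.045],[-0.0384,0.0093,0,0,0,0,0.045],[-0.0384,0.0093,0,0,0,0,0.045],[-0.0384,0.0093,0,0,0,0,0.045],[-0.0384,0.0093,0,0,0,0,0.045],[-0.0384,0.0093,0,0,0,0,0.045],[-0.0384,0.0093,0,0,0,0,0.045],[-0.0384,0.0093,0,0,0,0,0.045],[-0.0384,0.0093,0,0,0,0.003,0.045]]'
python3 -m jog '[[0,0,0,0,0,0,0.045],[0,0,0,0,0,0,0.045],[0,0,0,0,0,0,0.045],[0,0,0,0,0,0,0.045]]'
python3 snap.py wC4; python3 tgt.py .590 -.0382 .145 88.7
python3 - <<'E'
import cv2,numpy as np
g=cv2.imread("pics/wC4.png").astype(int)
print(np.array(g[144:162,316:325].mean(1)).round().astype(int).tolist())
E
```

```text
time_s: 32.0
tool_pos: [0.589, -0.0391, 0.1695]
tool_rot: [-180.0, -0.0, 88.7]
force: [0.2, 0.1, -2.6]
grip_width: 0.0498
grasp_force: 40.0
time_s: 32.33
tool_pos: [0.589, -0.0355, 0.1694]
tool_rot: [-180.0, -0.1, 88.7]
force: [-0.3, 0.5, -2.7]
grip_width: 0.0497
grasp_force: 40.0
[ 0.589  -0.0355  0.1694] [-1.7997e+02 -6.0000e-02  8.8750e+01] [0.5911 0.03   0.3313]
tx -0.0029 ty 0.0011 tz 0.0244 rz 0.001
[[101, 147, 186], [104, 148, 188], [103, 148, 188], [103, 148, 187], [103, 148, 187], [103, 144, 181], [111, 133, 153], [132, 140, 147], [149, 157, 164], [157, 165, 172], [161, 169, 177], [165, 173, 181], [171, 179, 188], [176, 185, 193], [179, 188, 196], [179, 187, 195], [179, 187, 195], [179, 187, 195]]
```

```bash
python3 held.py wC4 320 150 0.0043
```

```text
tool x 0.06504994816796916 tool y 0.0009912588679973301
```

Same offset as paddle 1, so TCP y = -0.0383 and x = 0.5905.

```bash
python3 -m jog '[[-0.0028,0.0015,0,0,0,0,0.045],[0,0,0.015,0,0,0,0.045],[0,0,0.015,0,0,0,0.045],[0,0,0.008,0,0,0,0.045],[0,0,0.002,0,0,0,0.045],[0,0,0,0,0,0,0.045],[0,0,0,0,0,0,0.045],[0,0,0,0,0,0,0.045]]'
python3 -m jog '[[0,0,0.004,0,0,0,0.045],[0,0,0.004,0,0,0,0.045],[0,0,0.004,0,0,0,0.045],[0,0,0.002,0,0,0,0.045],[0,0,0,0,0,0,0.045],[0,0,0,0,0,0,0.045]]'
```

```text
time_s: 33.05
tool_pos: [0.5914, -0.0402, 0.1306]
tool_rot: [179.9, 0.0, 88.6]
force: [-0.2, 0.7, -2.3]
grip_width: 0.0493
grasp_force: 40.0
time_s: 33.55
tool_pos: [0.5905, -0.0403, 0.1153]
tool_rot: [-180.0, 0.0, 88.6]
force: [0.3, -0.6, -2.6]
grip_width: 0.049
grasp_force: 40.0
```

```bash
python3 -m jog '[[0.0015,0,0,0,0,0,0.045],[0,0,0,0,0,0,0.045],[0,0,0.010,0,0,0,0.045],[0,0,0.010,0,0,0,0.045],[0,0,0.006,0,0,0,0.045],[0,0,0.004,0,0,0,0.045],[0,0,0,0,0,0,0.045],[0,0,0,0,0,0,0.045],[0,0,0,0,0,0,0.045]]'
python3 -m jog '[[0,0,0.002,0,0,0,0.045],[0,0,0.002,0,0,0,0.045],[0,0,0.001,0,0,0,0.045],[0,0,0,0,0,0,0.045],[0,0,0,0,0,0,0.045]]'
```

```text
time_s: 34.3
tool_pos: [0.5911, -0.0388, 0.0858]
tool_rot: [180.0, 0.0, 88.6]
force: [-0.3, -0.3, -2.5]
grip_width: 0.0494
grasp_force: 40.0
time_s: 34.72
tool_pos: [0.5911, -0.0388, 0.0816]
tool_rot: [179.9, 0.0, 88.6]
force: [-2.0, 0.1, 4.4]
grip_width: 0.0493
grasp_force: 40.0
```

Contact at TCP z 0.0816, exactly the expected height for three seated paddles. I'll release and go to the small handle.

```bash
python3 -m jog '[[0,0,0,0,0,0,0.075],[0,0,0,0,0,0,0.075],[0,0,0,0,0,0,0.075],[0,0,0,0,0,0,0.075],[0,0,-0.01,0,0,0,0.08],[0,0,-0.037,0,0,0,0.087],[0,0,-0.04,0,0,0,0.087],[0,0,0,0,0,0,0.087],[0,0,0,0,0,0,0.087]]'
python3 -m jog '[[0.0349,-0.0204,0,0,0,0,0.087],[0.0349,-0.0204,0,0,0,0,0.087],[0.0349,-0.0204,0,0,0,0,0.087],[0.0349,-0.0204,0,0,0,0,0.087],[0.0349,-0.0204,0,0,0,0,0.087],[0.0349,-0.0204,0,0,0,0,0.087],[0.0349,-0.0204,0,0,0,0,0.087],[0.0349,-0.0204,0,0,0,0,0.087],[0,0,0,0,0,0.118,0.087],[0,0,0,0,0,0.118,0.087],[0,0,0,0,0,0.118,0.087],[0,0,0,0,0,0.118,0.087]]'
python3 -m jog '[[0,0,0,0,0,0.118,0.087],[0,0,0,0,0,0.118,0.087],[0,0,0,0,0,0.118,0.087],[0,0,0,0,0,0.118,0.087],[0,0,0,0,0,0.118,0.087],[0,0,0,0,0,0.118,0.087],[0,0,0,0,0,0.118,0.087],[0,0,0,0,0,0.118,0.087],[0,0,0,0,0,0,0.087],[0,0,0,0,0,0,0.087],[0,0,0,0,0,0,0.087]]'
python3 snap.py wH3;python3 tgt.py .4346 .2443 .006 7.5
python3 - <<'E'
from h import *
import json
c=json.load(open('pics/wH3.json'));a=np.radians(7.5)
for r in (.056,.020): print(proj(c,[.4346+r*np.cos(a),.2443+r*np.sin(a),.022]))
E
python3 crops.py cH3 wH3,320,165 wP1,64,64
```

```text
time_s: 35.47
tool_pos: [0.593, -0.0388, 0.1715]
tool_rot: [179.6, -0.0, 88.6]
force: [0.1, 0.3, -0.3]
grip_width: 0.0861
grasp_force: 0.0
time_s: 36.47
tool_pos: [0.4336, 0.2443, 0.1665]
tool_rot: [-179.9, 0.1, 61.2]
force: [0.6, -0.9, -0.0]
grip_width: 0.0872
grasp_force: 0.0
time_s: 37.38
tool_pos: [0.4341, 0.2443, 0.167]
tool_rot: [180.0, 0.1, 7.6]
force: [-0.7, -0.3, 0.5]
grip_width: 0.087
grasp_force: 0.0
[0.4341 0.2443 0.167 ] [1.7998e+02 5.0000e-02 7.6100e+00] [0.5005 0.2526 0.3289]
tx 0.0003 ty 0.0001 tz 0.1612 rz 0.001
(np.float64(318.50592308076733), np.float64(162.52756538253863))
(np.float64(318.38535615606867), np.float64(209.25107897839624))
```

View pics/cH3.png

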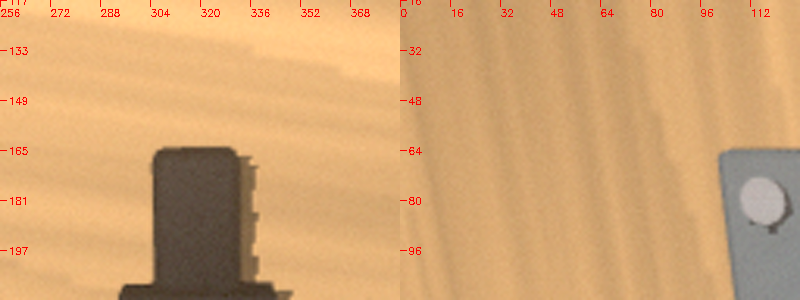

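The small handle's bar end is at (318.6,164), where I predicted it. Grasping.

```bash
python3 -m jog '[[0,0,0.03,0,0,0,0.087],[0,0,0.035,0,0,0,0.087],[0,0,0.035,0,0,0,0.087],[0,0,0.035,0,0,0,0.087],[0,0,0.018,0,0,0,0.087],[0,0,0.007,0,0,0,0.087],[0,0,0,0,0,0,0.087],[0,0,0,0,0,0,0.087],[0,0,0,0,0,0,0.036],[0,0,0,0,0,0,0.036],[0,0,0,0,0,0,0.036],[0,0,0,0,0,0,0.036]]' 40
python3 -m jog '[[0,0,0,0,0,0,0.036],[0,0,0,0,0,0,0.036],[0,0,0,0,0,0,0.036],[0,0,0,0,0,0,0.036],[0,0,0,0,0,0,0.036],[0,0,0,0,0,0,0.036]]'
python3 -m jog '[[0,0,-0.01,0,0,0,0.036],[0,0,-0.03,0,0,0,0.036],[0,0,-0.04,0,0,0,0.036],[0,0,-0.04,0,0,0,0.036],[0,0,-0.04,0,0,0,0.036],[0,0,0,0,0,-0.118,0.036],[0,0,0,0,0,-0.118,0.036],[0,0,0,0,0,-0.118,0.036],[0,0,0,0,0,-0.118,0.036],[0,0,0,0,0,-0.118,0.036],[0,0,0,0,0,-0.118,0.036],[0,0,0,0,0,-0.118,0.036]]'
python3 -m jog '[[0,0,0,0,0,-0.118,0.036],[0,0,0,0,0,-0.118,0.036],[0,0,0,0,0,-0.118,0.036],[0,0,0,0,0,-0.118,0.036],[0,0,0,0,0,-0.118,0.036],[0,0,0,0,0,0,0.036],[0,0,0,0,0,0,0.036],[0,0,0,0,0,0,0.036]]'
python3 snap.py wH4; python3 tgt.py .5903 -.0382 .17 88.7
```

```text
time_s: 38.43
tool_pos: [0.4352, 0.2448, 0.0086]
tool_rot: [-180.0, -0.1, 7.4]
force: [0.4, -0.1, -0.1]
grip_width: 0.0678
grasp_force: 0.0
time_s: 38.93
tool_pos: [0.4345, 0.2445, 0.0076]
tool_rot: [180.0, -0.0, 7.4]
force: [-0.0, -0.1, 0.4]
grip_width: 0.0396
grasp_force: 39.9
time_s: 39.93
tool_pos: [0.4339, 0.2442, 0.1676]
tool_rot: [-180.0, 0.0, 55.1]
force: [-0.9, -0.0, -2.3]
grip_width: 0.0395
grasp_force: 39.9
time_s: 40.6
tool_pos: [0.4343, 0.2443, 0.1676]
tool_rot: [-180.0, 0.0, 88.4]
force: [0.1, -0.7, -2.5]
grip_width: 0.0394
grasp_force: 39.9
[0.4343 0.2443 0.1676] [-1.7999e+02  1.0000e-02  8.8400e+01] [0.4368 0.31   0.3295]
tx -0.2782 ty 0.1636 tz -0.0024 rz -0.005
```

```bash
python3 -m jog '[[-0.0348,0.0204,0,0,0,-0.005,0.036],[-0.0348,0.0204,0,0,0,0,0.036],[-0.0348,0.0204,0,0,0,0,0.036],[-0.0348,0.0204,0,0,0,0,0.036],[-0.0348,0.0204,0,0,0,0,0.036],[-0.0348,0.0204,0,0,0,0,0.036],[-0.0348,0.0204,0,0,0,0,0.036],[-0.0348,0.0204,0,0,0,0,0.036],[0,0,0,0,0,0,0.036],[0,0,0,0,0,0,0.036],[0,0,0,0,0,0,0.036],[0,0,0,0,0,0,0.036]]'
python3 -m jog '[[0,0,0,0,0,0,0.036],[0,0,0,0,0,0,0.036],[0,0,0,0,0,0,0.036]]'
python3 snap.py wH5; python3 tgt.py .5903 -.0382 .14 88.7
python3 - <<'E'
import cv2,numpy as np
g=cv2.imread("pics/wH5.png").astype(int)
print([(144+i*2,x) for i,x in enumerate(g[144:190:2,314:323].mean((1,2)).round().astype(int).tolist())])
E
python3 held.py wH5 320 162 0.0144; python3 held.py wH5 320 166 0.0144
```

```text
time_s: 41.65
tool_pos: [0.5915, -0.0353, 0.1674]
tool_rot: [-180.0, -0.1, 88.9]
force: [0.1, 0.9, -2.4]
grip_width: 0.0395
grasp_force: 39.9
time_s: 41.9
tool_pos: [0.5918, -0.0362, 0.1678]
tool_rot: [180.0, -0.0, 88.9]
force: [0.2, 0.6, -1.9]
grip_width: 0.04
grasp_force: 39.9
[ 0.5918 -0.0362  0.1678] [ 1.7998e+02 -1.0000e-02  8.8940e+01] [0.5936 0.0294 0.3297]
tx -0.0018 ty -0.0015 tz 0.0278 rz 0.004
[(144, 165), (146, 166), (148, 166), (150, 166), (152, 151), (154, 159), (156, 187), (158, 204), (160, 211), (162, 198), (164, 105), (166, 105), (168, 105), (170, 105), (172, 106), (174, 208), (176, 208), (178, 194), (180, 59), (182, 60), (184, 62), (186, 64), (188, 65)]
tool x 0.061232459817104755 tool y 0.0008870676228127245
tool x 0.05979072340749137 tool y 0.0008900180501236603
```

```bash
python3 -m jog '[[-0.001,-0.0016,0.01,0,0,0.003,0.036],[0,0,0.014,0,0,0,0.036],[0,0,0,0,0,0,0.036],[0,0,0,0,0,0,0.036],[0,0,0,0,0,0,0.036],[0,0,0,0,0,0,0.036],[0,0,0,0,0,0,0.036],[0,0,0,0,0,0,0.036]]'; python3 tgt.py .590 -.0375 .1186 88.7
```

```text
time_s: 42.62
tool_pos: [0.5907, -0.0382, 0.1442]
tool_rot: [179.9, 0.0, 88.7]
force: [-0.5, -0.7, -2.5]
grip_width: 0.0395
grasp_force: 39.9
tx 0.0007 ty -0.0007 tz 0.0256 rz -0.000
```

```bash
python3 -m jog '[[0.0006,-0.0006,0.004,0,0,0,0.036],[0,0,0.004,0,0,0,0.036],[0,0,0.003,0,0,0,0.036],[0,0,0.003,0,0,0,0.036],[0,0,0.002,0,0,0,0.036],[0,0,0,0,0,0,0.036],[0,0,0,0,0,0,0.036]]'
```

```text
time_s: 43.2
tool_pos: [0.5894, -0.0373, 0.1272]
tool_rot: [-180.0, -0.0, 88.7]
force: [0.7, 0.8, -2.6]
grip_width: 0.0399
grasp_force: 39.9
```

```bash
python3 -m jog '[[0,0,0.003,0,0,0,0.036],[0,0,0.003,0,0,0,0.036],[0,0,0.002,0,0,0,0.036],[0,0,0.001,0,0,0,0.036],[0,0,0,0,0,0,0.036],[0,0,0,0,0,0,0.036],[0,0,0,0,0,0,0.036]]'
```

```text
time_s: 43.78
tool_pos: [0.5897, -0.0373, 0.1186]
tool_rot: [180.0, -0.0, 88.7]
force: [0.2, 1.5, -1.9]
grip_width: 0.0396
grasp_force: 39.9
```

```bash
python3 -m jog '[[0,0,0.001,0,0,0,0.036],[0,0,0.001,0,0,0,0.036],[0,0,0,0,0,0,0.036],[0,0,0,0,0,0,0.036]]'
python3 -m jog '[[0,0,0,0,0,0,0.065],[0,0,0,0,0,0,0.065],[0,0,0,0,0,0,0.065],[0,0,0,0,0,0,0.065],[0,0,-0.03,0,0,0,0.07],[0,0,-0.035,0,0,0,0.08],[0,0,0,0,0,0,0.08],[-0.03,0,0,0,0,0,0.08],[-0.03,0,0,0,0,0,0.08],[0,0,0,0,0,0,0.08],[0,0,0,0,0,0,0.08],[0,0,0,0,0,0,0.08]]'
python3 snap.py wL1
python3 - <<'E'
from h import *
for n in("scene","side"): cv2.imwrite(f"pics/{n}5.png",env.read_camera(n))
E
python3 crops.py cL1 wL1,190,150 wL1,320,150 scene5,270,255 side5,350,270; python3 tgt.py .480 -.0355 .05 -1.3
```

```text
time_s: 44.12
tool_pos: [0.5898, -0.0374, 0.1185]
tool_rot: [180.0, -0.0, 88.7]
force: [-3.9, 2.3, 8.1]
grip_width: 0.0395
grasp_force: 39.9
time_s: 45.12
tool_pos: [0.5884, -0.0975, 0.1814]
tool_rot: [180.0, -0.0, 88.6]
force: [-1.0, 0.3, 0.3]
grip_width: 0.0798
grasp_force: 0.0
[ 0.5884 -0.0975  0.1814] [ 1.7999e+02 -2.0000e-02  8.8650e+01] [ 0.5906 -0.0319  0.3433]
tx 0.0584 ty -0.1097 tz 0.1314 rz 1.572
```

View pics/cL1.png

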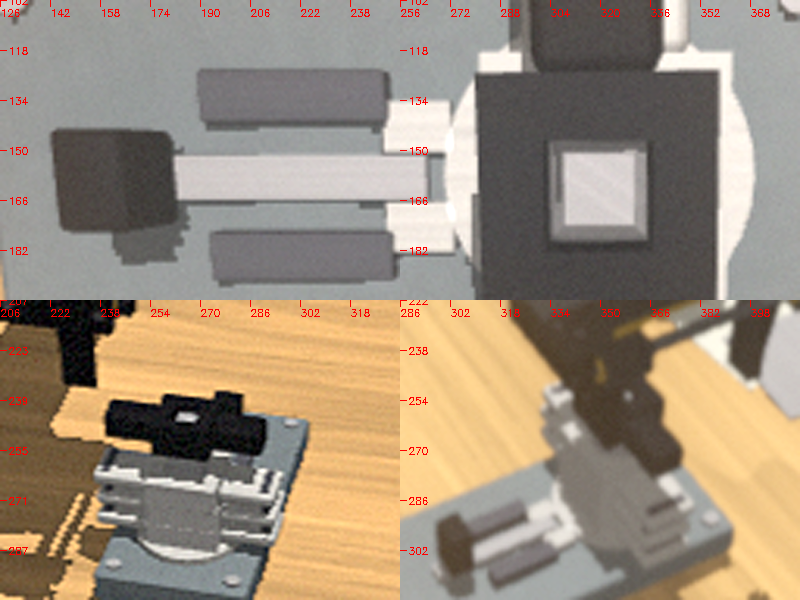

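All three paddles are stacked flat with the handle home (shaft end showing in the bore at wL1 (317,162)). The lock grip's top face is centred at about (153,159.6) in wL1.

```bash
python3 - <<'E'
from h import *
import json
c=json.load(open('pics/wL1.json'));print(atz(c,153.2,159.6,.072),atz(c,142.6,159.6,.072),atz(c,163.8,159.6,.072))
E
python3 -m jog '[[0.03,-0.035,0,0,0,0,0.08],[0.0284,-0.037,0,0,0,0,0.08],[0,-0.0377,0,0,0,0,0.08],[0,0,0,0,0,0.121,0.08],[0,0,0,0,0,0.121,0.08],[0,0,0,0,0,0.121,0.08],[0,0,0,0,0,0.121,0.08],[0,0,0,0,0,0.121,0.08],[0,0,0,0,0,0.121,0.08],[0,0,0,0,0,0.121,0.08],[0,0,0,0,0,0.121,0.08],[0,0,0,0,0,0.121,0.08]]'
python3 -m jog '[[0,0,0,0,0,0.121,0.08],[0,0,0,0,0,0.121,0.08],[0,0,0,0,0,0.121,0.08],[0,0,0,0,0,0.12,0.08],[0,0,0,0,0,0,0.06],[0,0,0,0,0,0,0.06],[0,0,0,0,0,0,0.06],[0,0,0,0,0,0,0.06]]'; python3 tgt.py .4785 -.0355 .05 -1.3
```

```text
[ 0.4783513  -0.03636017  0.072     ] [ 0.4711949  -0.03620036  0.072     ] [ 0.48550775 -0.03651998  0.072     ]
time_s: 46.27
tool_pos: [0.4873, -0.0417, 0.1816]
tool_rot: [180.0, -0.0, 26.1]
force: [-0.1, 1.1, 0.0]
grip_width: 0.0803
grasp_force: 0.0
time_s: 46.93
tool_pos: [0.4872, -0.0425, 0.1816]
tool_rot: [180.0, -0.0, -1.2]
force: [0.2, -0.1, -0.5]
grip_width: 0.0631
grasp_force: 0.0
tx -0.0089 ty -0.0068 tz 0.1316 rz 0.001
```

```bash
python3 -m jog '[[-0.009,-0.007,0.03,0,0,0,0.06],[0,0,0.035,0,0,0,0.06],[0,0,0.035,0,0,0,0.06],[0,0,0.022,0,0,0,0.06],[0,0,0.008,0,0,0,0.06],[0,0,0,0,0,0,0.06],[0,0,0,0,0,0,0.06],[0,0,0,0,0,0,0.015],[0,0,0,0,0,0,0.015],[0,0,0,0,0,0,0.015],[0,0,0,0,0,0,0.015],[0,0,0,0,0,0,0.015]]' 15
python3 -m jog '[[0,0,0,0,0,0,0.015],[0,0,0,0,0,0,0.015],[0,0,0,0,0,0,0.015],[0,0,0,0,0,0,0.015]]' 25; python3 tgt.py .4785 -.0355 .05 -1.3
```

```text
time_s: 47.93
tool_pos: [0.4788, -0.0356, 0.0522]
tool_rot: [180.0, -0.1, -1.4]
force: [0.6, 0.4, 0.1]
grip_width: 0.0347
grasp_force: 0.0
time_s: 48.27
tool_pos: [0.4784, -0.0357, 0.0517]
tool_rot: [180.0, -0.0, -1.4]
force: [-1.1, 0.1, 1.4]
grip_width: 0.0216
grasp_force: 25.0
tx 0.0001 ty -0.0002 tz 0.0017 rz -0.002
```

Gripped at 21.6 mm width. Pulling.

```bash
python3 -m jog '[[-0.003,0,0,0,0,0,0.015],[-0.003,0,0,0,0,0,0.015],[-0.004,0,0,0,0,0,0.015],[-0.004,0,0,0,0,0,0.015],[-0.004,0,0,0,0,0,0.015],[-0.004,0,0,0,0,0,0.015],[-0.003,0,0,0,0,0,0.015],[-0.003,0,0,0,0,0,0.015],[-0.002,0,0,0,0,0,0.015],[0,0,0,0,0,0,0.015],[0,0,0,0,0,0,0.015]]' 30
python3 -m jog '[[-0.001,0,0,0,0,0,0.015],[-0.001,0,0,0,0,0,0.015],[0,0,0,0,0,0,0.015],[0,0,0,0,0,0,0.015],[0,0,0,0,0,0,0.015]]'
```

```text
time_s: 49.18
tool_pos: [0.4485, -0.035, 0.0517]
tool_rot: [180.0, -0.0, -1.4]
force: [3.1, -1.0, 0.1]
grip_width: 0.0218
grasp_force: 30.0
time_s: 49.6
tool_pos: [0.4485, -0.0349, 0.0518]
tool_rot: [180.0, -0.3, -1.4]
force: [8.7, -2.3, -6.4]
grip_width: 0.0217
grasp_force: 30.0
```

The bar is at its end stop (30 mm, force rising). I'll release and return to the handle.

```bash
python3 -m jog '[[0,0,0,0,0,0,0.06],[0,0,0,0,0,0,0.06],[0,0,0,0,0,0,0.06],[0,0,0,0,0,0,0.06],[0,0,-0.02,0,0,0,0.07],[0,0,-0.035,0,0,0,0.07],[0,0,-0.04,0,0,0,0.07],[0,0,-0.04,0,0,0,0.07],[0.035,0,0,0,0,-0.12,0.07],[0,0,0,0,0,-0.12,0.07],[0,0,0,0,0,-0.12,0.07],[0,0,0,0,0,-0.12,0.07]]'
python3 -m jog '[[0,0,0,0,0,-0.12,0.07],[0,0,0,0,0,-0.12,0.07],[0,0,0,0,0,-0.12,0.07],[0,0,0,0,0,-0.12,0.07],[0,0,0,0,0,-0.12,0.07],[0,0,0,0,0,-0.12,0.07],[0,0,0,0,0,-0.12,0.07],[0,0,0,0,0,-0.12,0.07],[0,0,0,0,0,-0.12,0.07],[0,0.035,0,0,0,0,0.07],[0,0.035,0,0,0,0,0.07],[0,0.030,0,0,0,0,0.07]]'
python3 -m jog '[[0,0,0,0,0,0,0.07],[0,0,0,0,0,0,0.07],[0,0,0,0,0,0,0.07],[0,0,0,0,0,0,0.07]]'; python3 tgt.py .590 -.0376 .118 88.7
```

```text
time_s: 50.6
tool_pos: [0.4811, -0.0354, 0.1864]
tool_rot: [-180.0, 0.1, 26.5]
force: [0.5, 0.4, -0.4]
grip_width: 0.0695
grasp_force: 0.0
time_s: 51.6
tool_pos: [0.5823, -0.0389, 0.1865]
tool_rot: [-180.0, -0.0, 88.0]
force: [0.8, -0.3, -0.7]
grip_width: 0.0701
grasp_force: 0.0
time_s: 51.93
tool_pos: [0.5801, -0.0391, 0.1865]
tool_rot: [-179.9, -0.0, 88.0]
force: [0.5, -0.7, -0.6]
grip_width: 0.0701
grasp_force: 0.0
tx 0.0018 ty 0.0099 tz 0.0685 rz -0.012
```

```bash
python3 -m jog '[[0.0018,0.010,0.03,0,0,-0.012,0.07],[0,0,0.025,0,0,0,0.07],[0,0,0.01,0,0,0,0.07],[0,0,0.0025,0,0,0,0.07],[0,0,0,0,0,0,0.06],[0,0,0,0,0,0,0.036],[0,0,0,0,0,0,0.036],[0,0,0,0,0,0,0.036],[0,0,0,0,0,0,0.036],[0,0,0,0,0,0,0.036],[0,0,0,0,0,0,0.036],[0,0,0,0,0,0,0.036]]' 30
python3 -m jog '[[0,0,0,0,0,0.05,0.036],[0,0,0,0,0,0.08,0.036],[0,0,0,0,0,0.08,0.036],[0,0,0,0,0,0.08,0.036],[0,0,0,0,0,0.08,0.036],[0,0,0,0,0,0.08,0.036],[0,0,0,0,0,0.08,0.036],[0,0,0,0,0,0.08,0.036],[0,0,0,0,0,0.08,0.036],[0,0,0,0,0,0.08,0.036],[0,0,0,0,0,0,0.036],[0,0,0,0,0,0,0.036]]'
```

```text
time_s: 52.93
tool_pos: [0.5907, -0.0376, 0.1197]
tool_rot: [-179.9, -0.0, 88.7]
force: [-5.3, 0.1, 5.6]
grip_width: 0.0394
grasp_force: 30.0
time_s: 53.93
tool_pos: [0.5913, -0.0383, 0.1197]
tool_rot: [180.0, 0.0, 44.6]
force: [-3.7, -1.3, 6.1]
grip_width: 0.0395
grasp_force: 30.0
```

Forces are low, so I'll keep turning. 0.77 rad so far, and I need about 1.70.

```bash
python3 -m jog '[[0,0,0,0,0,0.08,0.036],[0,0,0,0,0,0.08,0.036],[0,0,0,0,0,0.08,0.036],[0,0,0,0,0,0.08,0.036],[0,0,0,0,0,0.08,0.036],[0,0,0,0,0,0.08,0.036],[0,0,0,0,0,0.08,0.036],[0,0,0,0,0,0.08,0.036],[0,0,0,0,0,0.08,0.036],[0,0,0,0,0,0.08,0.036],[0,0,0,0,0,0.08,0.036],[0,0,0,0,0,0.03,0.036]]'
python3 -m jog '[[0,0,0,0,0,0.0,0.036],[0,0,0,0,0,0,0.036],[0,0,0,0,0,0,0.036],[0,0,0,0,0,0,0.036]]'
python3 -c "
from cell import env
o=env.get_obs();print(o['tool_rot'],o['wrist_torque'],o['qpos'])
import cv2
for n in ('scene','side'): cv2.imwrite(f'pics/{n}6.png',env.read_camera(n))"
python3 snap.py wT; python3 crops.py cT scene6,270,255 side6,350,270 wT,320,150 wT,400,220
```

```text
time_s: 54.93
tool_pos: [0.5916, -0.0384, 0.1197]
tool_rot: [180.0, -0.0, -7.7]
force: [-2.9, -1.2, 4.7]
grip_width: 0.0396
grasp_force: 30.0
time_s: 55.27
tool_pos: [0.5916, -0.0384, 0.1197]
tool_rot: [180.0, -0.0, -7.5]
force: [-2.0, -1.9, 5.6]
grip_width: 0.0396
grasp_force: 30.0
[ 1.79966644e+02 -4.86503002e-02 -7.51584192e+00] [-0.17842416  0.8253109  -0.04199195] [-10.89237315  15.55516614  14.05560306  99.400775    -4.06331943
  65.49688439 -93.16348553]
[ 0.5916 -0.0384  0.1198] [ 1.7997e+02 -5.0000e-02 -7.5200e+00] [ 0.6577 -0.0474  0.2817]
```

View pics/cT.png

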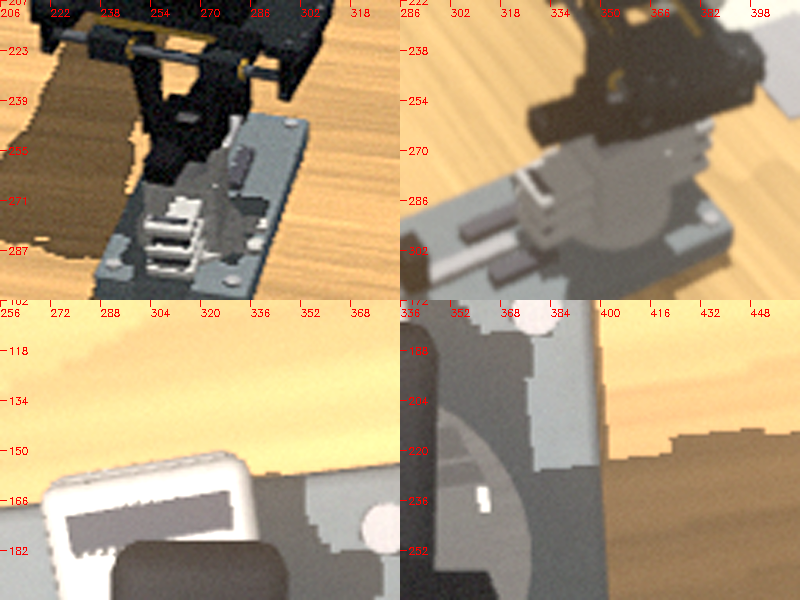

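The paddle blade end in the wrist view sits about 9° counter-clockwise of the tool. The shaft is therefore near 87.5°, lagging by the handle's play. I'll add 0.07 rad, then let go and retreat.

```bash
python3 -m jog '[[0,0,0,0,0,0.035,0.036],[0,0,0,0,0,0.035,0.036],[0,0,0,0,0,0,0.036],[0,0,0,0,0,0,0.036],[0,0,0,0,0,0,0.036]]'
python3 -m jog '[[0,0,0,0,0,0,0.065],[0,0,0,0,0,0,0.065],[0,0,0,0,0,0,0.065],[0,0,0,0,0,0,0.065],[0,0,-0.03,0,0,0,0.07],[0,0,-0.035,0,0,0,0.08],[0,0,-0.03,0,0,0,0.08],[-0.035,0,0,0,0,0,0.08],[-0.035,0,0,0,0,0,0.08],[0,0,0,0,0,0,0.08],[0,0,0,0,0,0,0.08],[0,0,0,0,0,0,0.08]]'
python3 snap.py wE; python3 -c "
from h import *
for n in ('scene','side'): cv2.imwrite(f'pics/{n}7.png',env.read_camera(n))"
python3 crops.py cE scene7,270,255 side7,350,270 wE,320,180 wE,320,120
```

```text
time_s: 55.83
tool_pos: [0.5915, -0.0385, 0.1197]
tool_rot: [180.0, -0.0, -11.5]
force: [-2.0, -2.0, 5.2]
grip_width: 0.0399
grasp_force: 30.0
time_s: 56.83
tool_pos: [0.5233, -0.0235, 0.2143]
tool_rot: [-180.0, -0.1, -11.6]
force: [0.1, 0.3, -0.3]
grip_width: 0.0799
grasp_force: 0.0
[ 0.5233 -0.0235  0.2143] [-1.7998e+02 -8.0000e-02 -1.1560e+01] [ 0.5886 -0.0373  0.3764]
```

View pics/cE.png

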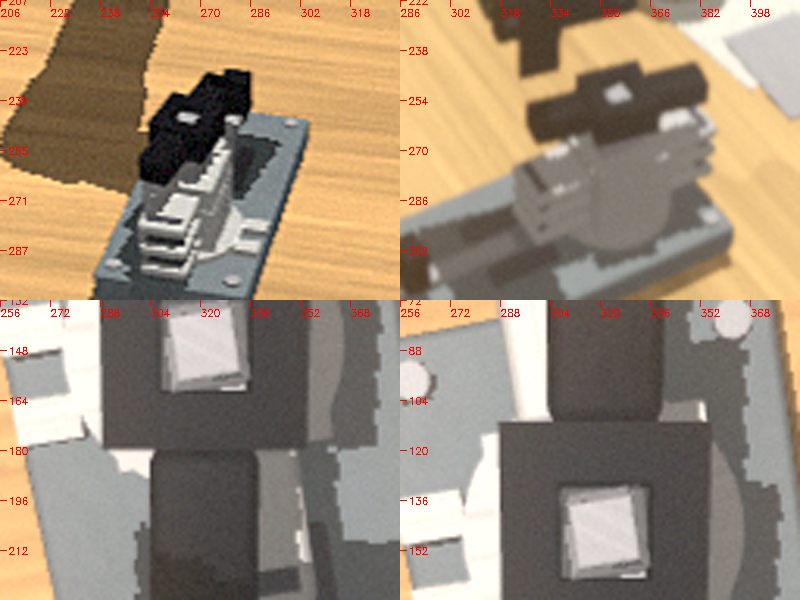

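The shaft's square end sits about 8° counter-clockwise of the tool's yaw of -11.6°, so the shaft has turned about 92°. The paddles are stacked flat, the handle is home, and the robot is clear of everything.

```bash
python3 -c "
from cell import env
print(env.sign_off())"
```

```text
the job is handed in; nothing more can be done
None
```

All three silver paddles are stacked flat on the flange, the small handle is fully home, the lock bar is pulled out to its stop, and the shaft has turned clockwise by about 92° (from the last picture); everything is released and the job is handed in, verdict not shown.

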